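Pin two sheaves into a hoist block

TASK

Put the hoist's double pulley block back together: set one blue sheave upright in each of its two slots, then pass the red-handled pin level through all three cheeks and both sheaves until its handle butts against the side of the block. The pin may go in from whichever side has room. Leave the rusty old sheave in its rack and everything else on the bench where it is.

Things in the scene. Friction and masses are not known exactly. Their poses are not given: they have to be found in the camera images.
- block_bore (a point): Double pulley block, fixed, held upright in a low vise. This point: middle of its bore line, 120 mm above the bench; y axis along the bore line, z up. Three upright steel cheeks 5 mm thick at y = -27, 0, +27 mm, each with a 15 mm hole on the line; outer faces at y = +-29.5 mm. Cheeks are 40 mm wide (x) and end 20 mm above the line; lower than 14 mm below it they widen, to 66 mm at 25 mm below.
- slot_plus (a point): Middle of the slot at y = +13.5 mm of the bore line, on that line: 22 mm wide (y), open above and at both x ends. Two cross bolts low in the slot carry a sheave lowered into it from above: it rests on both, centred, its bore 1 to 1.5 mm below the line until the pin lifts it.
- slot_minus (a point): The same for the other slot, at y = -13.5 mm.
- block: Green drill-press vise that holds the block, fixed, axes as the block; origin on the bench, 120 mm below the middle of the bore line. 130 mm wide (x, over its feet), from y = -140 mm (end of the screw handle) to +90 mm; nothing of the vise is higher than 57 mm above the bench. The block's lug and crown plate rise from its jaws.
- rack: Slotted wooden batten, fixed: 38 mm wide (x), 200 mm long (y), 38 mm high; origin at the middle of its underside, z up. Three slots across it, 20 mm wide, at y = -62, 0 and +62 mm, each with a sheave standing in it on edge, axis along the batten's y, rim overhanging the batten by 13 mm at each side.
- sheave_a_center (a point): Centre of a blue nylon sheave with a brass bush: 64 mm diameter, 18 mm thick, 15 mm bore along its own y axis, about 0.1 kg; it starts standing on edge in one of the rack's slots, centre 40 mm above the bench. The two blue sheaves are alike and either goes in either slot of the block.
- sheave_b_center (a point): Centre of the other blue sheave, the same as the first.
- old_sheave_center (a point): Centre of the rusty brown old sheave of the same size, in the third slot of the rack; it is to stay there.
- pin_grip (a point): The pin, lying on the bench; this point is the centre of its flat red handle (36 mm long in x, 24 mm wide in y, 12 mm thick in z), on the line of the shank, 6 mm above the bench. The x axis points along the shank to the nose. From the handle's end face (the shoulder, 18 mm from this point) a round steel shank of 12 mm diameter runs 76 mm, the last 9 mm tapering to a 5.6 mm nose. About 0.15 kg.
- pin_shoulder (a point): The point where the shank leaves the handle, on the shank's line.
- pin_nose (a point): The end of the nose, 94 mm from the handle's centre.
- spray_can: Orange spray can, loose, standing: 66 mm diameter, 187 mm high, origin at its foot. It stands beside one end of the bore line, in the way of a hand there; the low tin stands beside the other end.
- tin: Low yellow tin, loose: 74 mm diameter, 62 mm high, origin at its foot.
- screwdriver: Loose screwdriver with a yellow handle lying beside the pin: 150 mm long along its x axis, handle 26 mm thick, origin at mid length.
- wrench: Loose spanner lying on the bench, 140 mm long (x), 8 mm high, origin at mid length.
- tape: Loose roll of paper tape lying flat, 100 mm diameter, 24 mm high, origin at its foot.
- glue: White glue bottle, loose, standing: 52 mm diameter, 150 mm high, origin at its foot.
- oil_can: Red oil can, loose, standing beyond one end of the rack: 62 mm diameter, with a brass spout straight up, 170 mm high in all, origin at its foot.
Things that resemble listed ones, but are neither listed nor needed, are in the scene too. What is shaped like the part that bears sheave_b_center but orange or pink is not meant.

How it is judged:
On the way:
1. both blue sheaves are seated, one in each slot of the block ((((x of sheave_a_center in the frame of block_bore between -0.004 and 0.004 m and z of sheave_a_center in the frame of block_bore between -0.004 and 0.004 m and y of sheave_a_center in the frame of block_bore between 0.0095 and 0.0175 m and angle between the y axis of sheave_a_center and the y axis of block_bore, either way round below 0.09 rad) and (x of sheave_b_center in the frame of block_bore between -0.004 and 0.004 m and z of sheave_b_center in the frame of block_bore between -0.004 and 0.004 m and y of sheave_b_center in the frame of block_bore between -0.0175 and -0.0095 m and angle between the y axis of sheave_b_center and the y axis of block_bore, either way round below 0.09 rad)) or ((x of sheave_a_center in the frame of block_bore between -0.004 and 0.004 m and z of sheave_a_center in the frame of block_bore between -0.004 and 0.004 m and y of sheave_a_center in the frame of block_bore between -0.0175 and -0.0095 m and angle between the y axis of sheave_a_center and the y axis of block_bore, either way round below 0.09 rad) and (x of sheave_b_center in the frame of block_bore between -0.004 and 0.004 m and z of sheave_b_center in the frame of block_bore between -0.004 and 0.004 m and y of sheave_b_center in the frame of block_bore between 0.0095 and 0.0175 m and angle between the y axis of sheave_b_center and the y axis of block_bore, either way round below 0.09 rad)))), for 0.2 s.
At the end, for the whole second after the job is handed in: A blue sheave in each slot (centre within 4 mm of bore line and slot middle, 5 deg upright); the pin on the bore line (5 mm, 4.5 deg) through all cheeks and sheaves, nose 8 mm or more out of the far face, handle within 5 mm of the near face; all let go, at rest; old sheave still in the rack ((((x of sheave_a_center in the frame of block_bore between -0.004 and 0.004 m and z of sheave_a_center in the frame of block_bore between -0.004 and 0.004 m and y of sheave_a_center in the frame of block_bore between 0.0095 and 0.0175 m and angle between the y axis of sheave_a_center and the y axis of block_bore, either way round below 0.09 rad) and (x of sheave_b_center in the frame of block_bore between -0.004 and 0.004 m and z of sheave_b_center in the frame of block_bore between -0.004 and 0.004 m and y of sheave_b_center in the frame of block_bore between -0.0175 and -0.0095 m and angle between the y axis of sheave_b_center and the y axis of block_bore, either way round below 0.09 rad)) or ((x of sheave_a_center in the frame of block_bore between -0.004 and 0.004 m and z of sheave_a_center in the frame of block_bore between -0.004 and 0.004 m and y of sheave_a_center in the frame of block_bore between -0.0175 and -0.0095 m and angle between the y axis of sheave_a_center and the y axis of block_bore, either way round below 0.09 rad) and (x of sheave_b_center in the frame of block_bore between -0.004 and 0.004 m and z of sheave_b_center in the frame of block_bore between -0.004 and 0.004 m and y of sheave_b_center in the frame of block_bore between 0.0095 and 0.0175 m and angle between the y axis of sheave_b_center and the y axis of block_bore, either way round below 0.09 rad))) and ((y of pin_nose in the frame of block_bore above 0.0375 m and y of pin_shoulder in the frame of block_bore between -0.0345 and -0.027 m) or (y of pin_nose in the frame of block_bore below -0.0375 m and y of pin_shoulder in the frame of block_bore between 0.027 and 0.0345 m)) and x of pin_nose in the frame of block_bore between -0.005 and 0.005 m and z of pin_nose in the frame of block_bore between -0.005 and 0.005 m and x of pin_shoulder in the frame of block_bore between -0.005 and 0.005 m and z of pin_shoulder in the frame of block_bore between -0.005 and 0.005 m and angle between the x axis of pin_grip and the y axis of block_bore, either way round below 0.08 rad and linear speed of each of sheave_a, sheave_b, pin below 0.02 m/s and distance of old_sheave_center from where it was at the start of the episode below 0.015 m); the robot touches nothing.
It fails at once if a bystander on the bench is knocked (moved more than 30 mm) (distance of any of spray_can, tin, screwdriver, wrench, tape, glue, oil_can from where it was at the start of the episode above 0.03 m).
It fails at once if the rusty old sheave is moved more than 15 mm in its rack (distance of old_sheave_center from where it was at the start of the episode above 0.015 m).
It also fails if it takes over 72 s, if anything falls off the work surface, if the arm or the gripper's body presses on something with over 40 N, if the wrist force passes 120 N, or if a joint passes its speed limit or range.

ROBOT

A 6-joint arm with a two-finger parallel gripper is mounted at the origin on the work surface. World frame = base frame: x ahead of the robot, y to its left, z up, the work surface at z = 0. Lengths are in m, angles in rad, forces in N, time in s.
With the tool pointing down it reaches from about 0.25 to 0.725 m from the base axis. Payload 4 kg.
Tool frame: the origin (TCP) lies on the centre line of the jaws, within the pads' length; the fingertips stand 17 mm ahead of it and the grasp point (between the pads) lies 2 mm behind it; z points along the fingers, y is the line along which they close (so a half turn about z gives the same grasp; the last joint's range is limited). The gripper opens to 85 mm and grips with 20 to 120 N. Pads are 22 mm wide; open, the fingers measure 114 mm over their backs; the gripper's body (76 mm by 85 mm) begins 54 mm behind the grasp point. The pads swing forward as they close: fully open they stand 13 mm farther back than shut.
Start: joints at [1.339, 0.241, 0.005, 1.335, 0, 1.571], TCP at [0.115, 0.487, 0.248] pointing down, gripper open.
Joint ranges: [-2.72, 2.72], [-1.05, 1.87], [-1.09, 1.28], [-1.99, 2.15], [-1.42, 1.44], [-3.14, 3.14]. Speed limits (rad/s): [2.79, 2.79, 3.14, 3.14, 3.14, 3.14].

INTERFACE

Orientations are given as a unit quaternion [x, y, z, w].
In Python, from workcell import get_obs, imaging, order gives the robot as it stands.
- The arm moves only by the tool apply_moves, never from a script. Its argument "targets" is a list that holds one entry, the list of rows, each a list of 5 numbers: the shift along the world's x, y, z in units of 40 mm (1.0 is 40 mm), then the turn about the world's z in degrees, then the gripper command: -1 is shut, 1 is fully open, values between are in proportion. In form: [[[dx, dy, dz, turn, fingers], ...]]. A call has 1 to 8 rows; each row shifts and turns the commanded pose from where the row before left it; what a row does not reach is not made up. A row lasts 1/12 s, in which the tool goes at most 41.7 mm and 7.16 degrees, less where a joint would pass 70% of its speed; a pose out of reach is approached as far as the arm can. A call is refused whole if a number of a shift passes 1 or a number of a turn 7.16, either way. A call with a gripper value outside its range is refused whole. The fingers move at their own pace and stop on an object; the grip force is fixed at half the most. Time passes only in rows, so rows that do not move let the fingers close. It gives the time, the measured TCP pose, the force, the opening and the grip force at its end, in the units of the state.
- get_obs(): the state, without advancing time (a new reading comes with each control period).
- imaging.camera(name): name is "scene" or "side" or "wrist"; returns (picture, depth): 384x512x3 uint8, blue, green, red; 384x512 float32, m along the optical axis (not along the pixel's ray), 0 where there is no reading.
- imaging.get_calibration(name): a dict with "camera_matrix" (3x3 intrinsics, pixels), "k1" (the pictures are not rectified: a ray, as slopes to the right and down, at radius r is drawn at 1 + k1 r^2 times it, then the intrinsics apply), "eye" and "rotation" of the camera in the world; the wrist camera has in their place "hand_eye" (4x4, takes a point from camera to tool coordinates, whose origin is the TCP and whose axes are the flange's). Camera axes: x right, y down, z forward; pixel columns grow to the right and rows downward; lengths in m; the calibration is good to about 2 mm. A picture is of the moment at which its call begins: read the wrist's pose just before it. get_calibration takes no time and is no camera call.
- order.job_done(): hands the job in; it is judged then, once.
The state is a dict: "clock": time; "joint_pos": joint angles; "joint_vel": joint speeds; "tau": joint torques, N m; "eef_pos": TCP position; "tool_rot": TCP orientation; "ft_force": force on the tool from outside, world axes, zero at the start; "ft_torque": the same for the moment, N m; "grip_width": finger opening in m; "grasp_force": force on a finger pad.
Only numpy, scipy, OpenCV 4.12 (cv2) and the standard library are available. Lean on these libraries where they do the work, as an engineer would, in place of code of your own. Each camera call takes 0.05 s, during which the arm holds its last target. There are 200 camera calls.

## Working session

There is one attempt and no reset: what is moved stays moved. The work goes in short steps, Python scripts to look and compute and a tool call to move; the robot and the scene stay as the last step left them, time stands still between calls to the robot, and variables do not carry over. Pictures are saved under pics/ and viewed, at most 10 in all, crops included, and the job is handed in when it is done.

Besides the shell and the picture viewer there is one more tool, called as name(argument=value, ...), one argument or row to a line, values as JSON. apply_moves: Moves the arm, as the interface text tells. Its arguments: {"type":"object","properties":{"targets":{"type":"array","items":{"type":"array","items":{"type":"array","items":{"type":"number"}}}}},"required":["targets"]}

```bash
mkdir -p pics; ls; cat > h.py <<'E'
import numpy as np, cv2
from workcell import get_obs, imaging, order
from scipy.spatial.transform import Rotation as R
def grab(n):
    o=get_obs(); im,d=imaging.camera(n); c=imaging.get_calibration(n)
    K=np.array(c['camera_matrix']);k1=c['k1']
    if n=='wrist':
        H=np.array(c['hand_eye']);T=np.eye(4);T[:3,:3]=R.from_quat(o['tool_rot']).as_matrix();T[:3,3]=o['eef_pos']
        M=T@H;e=M[:3,3];Rm=M[:3,:3]
    else: e=np.array(c['eye']);Rm=np.array(c['rotation'])
    return dict(im=np.array(im),d=np.array(d),K=K,k1=k1,e=e,R=Rm)
def slopes(g,uv):
    uv=np.atleast_2d(np.array(uv,float));K=g['K']
    y=(uv[:,1]-K[1,2])/K[1,1];x=(uv[:,0]-K[0,2]-K[0,1]*y)/K[0,0]
    q=np.c_[x,y];p=q.copy()
    for _ in range(20):p=q/(1+g['k1']*(p**2).sum(1,keepdims=True))
    return p
def plane(g,uv,z):
    r=np.c_[slopes(g,uv),np.ones(len(np.atleast_2d(uv)))]@g['R'].T
    return g['e']+r*((z-g['e'][2])/r[:,2:3])
def pts(g):
    h,w=g['d'].shape;u,v=np.meshgrid(np.arange(w),np.arange(h))
    s=slopes(g,np.c_[u.ravel(),v.ravel()]);d=g['d'].reshape(-1,1)
    P=(np.c_[s,np.ones(len(s))]*d)@g['R'].T+g['e']
    P[d[:,0]==0]=np.nan
    return P.reshape(h,w,3)
def proj(g,P):
    p=(np.atleast_2d(P)-g['e'])@g['R'];s=p[:,:2]/p[:,2:]
    s=s*(1+g['k1']*(s**2).sum(1,keepdims=True))
    return np.c_[s,np.ones(len(s))]@g['K'][:2].T
E
python3 - <<'E'
from h import *
import pickle
for n in('scene','side','wrist'):
    g=grab(n);pickle.dump(g,open(n+'0.pkl','wb'));cv2.imwrite(f'pics/{n}0.png',cv2.resize(g['im'],None,fx=1.5,fy=1.5));print(n,g['e'].round(3),g['R'].round(2).tolist(),g['k1'],(g['d']==0).mean())
E
```

```text
pics
scene [1.234 1.033 0.947] [0.27, 0.84, -0.44, -0.14] 0.055345282201686385 0.005915323893229167
side [ 0.205 -0.878  1.156] [0.91, -0.17, 0.06, -0.36] 0.0500181005237019 0.004282633463541667
wrist [0.036 0.505 0.374] [[0.23, 0.92, 0.31], [0.97, -0.22, -0.07], [-0.0, 0.32, -0.95]] -0.07673906047227165 0.004058837890625
```

```bash
sed -i "s/Rm=np.array(c\['rotation'\])/Rm=R.from_quat(c['rotation']).as_matrix()/" h.py
python3 - <<'E'
import pickle
from h import *
for n in('scene','side'):
    g=pickle.load(open(n+'0.pkl','rb'));g['R']=R.from_quat(g['R']).as_matrix();pickle.dump(g,open(n+'0.pkl','wb'))
    print(n,g['R'].round(2).tolist(), np.nanpercentile(pts(g)[...,2],[5,30,50,95]).round(3))
E
```

```text
scene [[-0.82, 0.33, -0.48], [0.58, 0.47, -0.67], [0.0, -0.82, -0.57]] [-0.751 -0.177  0.001  0.405]
side [[0.93, -0.27, 0.23], [-0.35, -0.68, 0.64], [-0.01, -0.68, -0.73]] [-0.749 -0.129  0.001  0.31 ]
```

View pics/scene0.png

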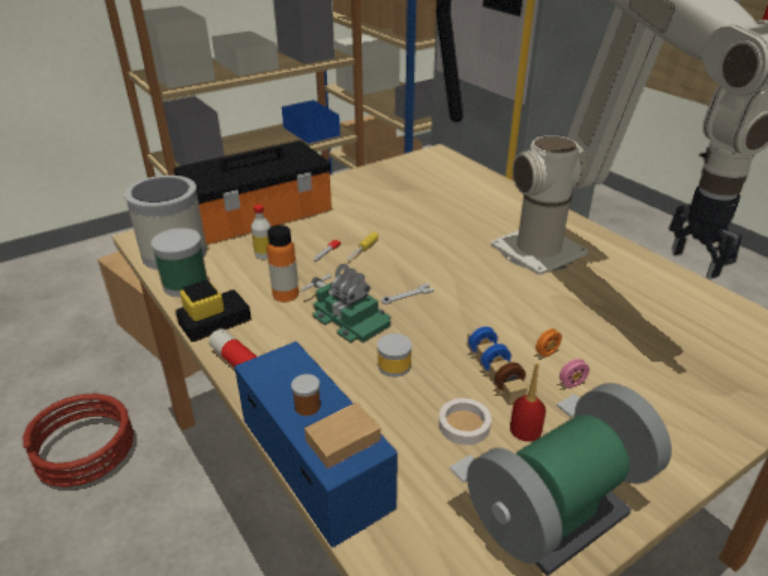

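View pics/side0.png

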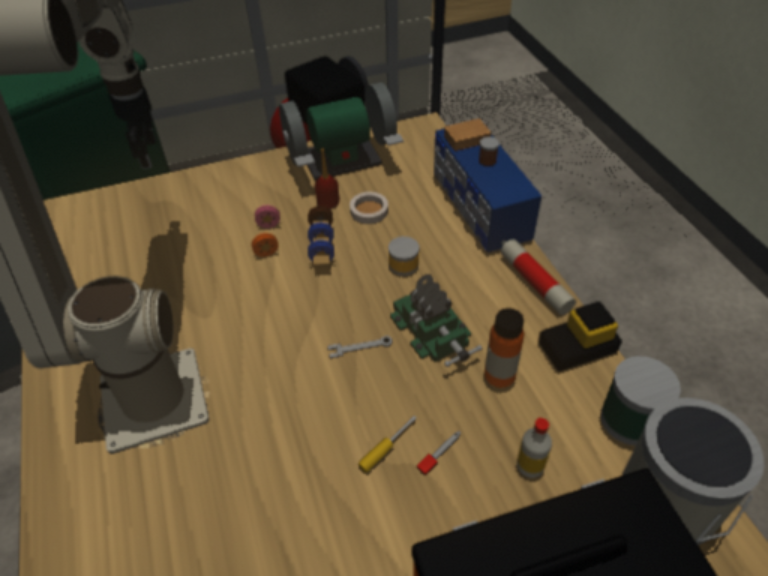

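```bash
cat > m.py <<'E'
from h import *
import pickle
rng={'blue':((100,120,60),(130,255,255)),'red':((0,170,70),(7,255,255)),'yel':((22,120,80),(33,255,255)),'green':((50,60,30),(90,255,255)),'orange':((4,140,100),(16,255,255))}
for n in('scene','side'):
    g=pickle.load(open(n+'0.pkl','rb'));P=pts(g);hsv=cv2.cvtColor(cv2.GaussianBlur(g['im'],(3,3),0),cv2.COLOR_BGR2HSV)
    ok=(P[...,0]>.1)&(P[...,0]<.8)&(abs(P[...,1])<.6)&(P[...,2]>-.01)&(P[...,2]<.25)
    for c,(a,b) in rng.items():
        m=cv2.inRange(hsv,a,b)*ok.astype('uint8')
        k,l,s,ce=cv2.connectedComponentsWithStats(m)
        for i in range(1,k):
            if s[i,4]>12:
                q=P[l==i];print(n,c,s[i,4],ce[i].round(),np.nanmedian(q,0).round(3),'min',np.nanmin(q,0).round(3),'max',np.nanmax(q,0).round(3))
    # high points among block & others
E
python3 m.py
```

```text
scene blue 137 [321. 224.] [0.44  0.249 0.059] min [0.405 0.233 0.029] max [0.464 0.265 0.074]
scene blue 152 [329. 236.] [0.457 0.309 0.059] min [0.405 0.261 0.026] max [0.481 0.325 0.074]
scene red 33 [172. 138.] [ 0.643 -0.404  0.147] min [ 0.575 -0.543  0.071] max [ 0.655 -0.39   0.152]
scene red 16 [223. 162.] [ 0.46  -0.332  0.012] min [ 0.45  -0.349  0.005] max [ 0.472 -0.318  0.017]
scene red 503 [351. 279.] [0.528 0.479 0.057] min [0.491 0.442 0.004] max [0.543 0.496 0.09 ]
scene yel 84 [246. 160.] [ 0.379 -0.281  0.021] min [ 0.321 -0.332 -0.001] max [ 0.415 -0.259  0.031]
scene yel 95 [173. 162.] [ 0.66  -0.386  0.053] min [ 0.637 -0.416  0.024] max [ 0.709 -0.211  0.174]
scene green 927 [235. 210.] [0.62  0.014 0.025] min [ 0.527 -0.111  0.005] max [0.672 0.066 0.09 ]
scene green 167 [365. 291.] [0.618 0.594 0.167] min [0.537 0.582 0.153] max [0.674 0.6   0.173]
scene orange 1926 [177. 139.] [ 0.559 -0.531  0.068] min [ 0.358 -0.554  0.001] max [ 0.761 -0.394  0.151]
scene orange 13 [223. 162.] [ 0.458 -0.339  0.012] min [ 0.436 -0.357  0.003] max [ 0.472 -0.319  0.016]
s
[... 1493 characters left out ...]
 [294. 227.] [ 0.588 -0.102  0.025] min [ 0.547 -0.124  0.008] max [ 0.667 -0.047  0.062]
side green 18 [277. 228.] [ 0.552 -0.065  0.011] min [ 0.544 -0.073  0.006] max [ 0.56  -0.058  0.016]
side orange 62 [246. 138.] [0.607 0.405 0.003] min [ 0.582  0.38  -0.006] max [0.633 0.424 0.01 ]
side orange 96 [175. 159.] [0.311 0.333 0.057] min [ 0.281  0.316 -0.004] max [0.344 0.419 0.073]
side orange 42 [361. 281.] [ 0.649 -0.4    0.152] min [ 0.629 -0.418 -0.001] max [ 0.724 -0.319  0.157]
side orange 34 [281. 307.] [ 0.453 -0.328  0.011] min [ 0.442 -0.345 -0.002] max [ 0.477 -0.315  0.017]
side orange 21 [288. 311.] [ 0.47  -0.346  0.006] min [ 0.453 -0.354 -0.005] max [ 0.482 -0.335  0.014]
```

apply_moves(
  targets=[
    [[0.85,-0.5,0.2,0,1],[0.85,-0.5,0.2,0,1],[0.85,-0.5,0.1,0,1],[0.85,-0.5,0,0,1],[0.85,-0.5,0,0,1],[0.85,-0.5,0,0,1],[0.85,-0.6,0,0,1],[0.85,-0.6,0,0,1]],
  ],
)

```text
clock: 0.82
eef_pos: [0.3881, 0.3172, 0.2681]
tool_rot: [0.115, 0.993, -0.0, -0.0]
ft_force: [-0.5, 1.3, -0.7]
grip_width: 0.0853
grasp_force: 0.0
```

apply_moves(
  targets=[
    [[0.5,-0.5,0,0,1],[0,0,0,0,1],[0,0,0,0,1]],
  ],
)

```text
clock: 1.07
eef_pos: [0.4077, 0.2973, 0.2678]
tool_rot: [0.117, 0.993, -0.0, -0.001]
ft_force: [-0.0, -0.3, -0.6]
grip_width: 0.0854
grasp_force: 0.0
```

```bash
python3 - <<'E'
from h import *
import pickle
o=get_obs();print(o['clock'],o['eef_pos'],R.from_quat(o['tool_rot']).as_matrix().round(3).tolist(),o['joint_pos'],o['grip_width'])
g=grab('wrist');pickle.dump(g,open('w1.pkl','wb'));cv2.imwrite('pics/w1.png',cv2.resize(g['im'],None,fx=1.5,fy=1.5))
P=pts(g);hsv=cv2.cvtColor(cv2.GaussianBlur(g['im'],(3,3),0),cv2.COLOR_BGR2HSV)
m=cv2.inRange(hsv,(100,120,40),(130,255,255))
k,l,s,ce=cv2.connectedComponentsWithStats(m)
for i in range(1,k):
    if s[i,4]>60: q=P[l==i];print(s[i],ce[i].round(),np.nanmedian(q,0).round(4),np.nanpercentile(q,[1],axis=0).round(4),np.nanpercentile(q,[99],axis=0).round(4))
print(np.nanmedian(P[...,2]))
E
```

```text
1.0667 [0.40768072 0.29734347 0.26776891] [[-0.972, 0.233, -0.001], [0.233, 0.972, -0.0], [0.001, -0.001, -1.0]] [6.29951235e-01 2.43248374e-01 5.90877812e-02 1.38783552e+00
 3.60753368e-04 8.65453971e-01] 0.08536634636163754
[218 164  11  30 151] [223. 178.] [0.4143 0.2556 0.0628] [[0.4029 0.248  0.046 ]] [[0.4297 0.2637 0.072 ]]
[264 166  16  47 590] [272. 189.] [0.4385 0.3088 0.0659] [[0.4178 0.2952 0.0468]] [[0.4667 0.3213 0.0728]]
[213 200  15  11  92] [220. 204.] [0.4443 0.2433 0.0662] [[0.4368 0.2361 0.0584]] [[0.4533 0.2529 0.0715]]
0.001002257482699609
```

View pics/w1.png

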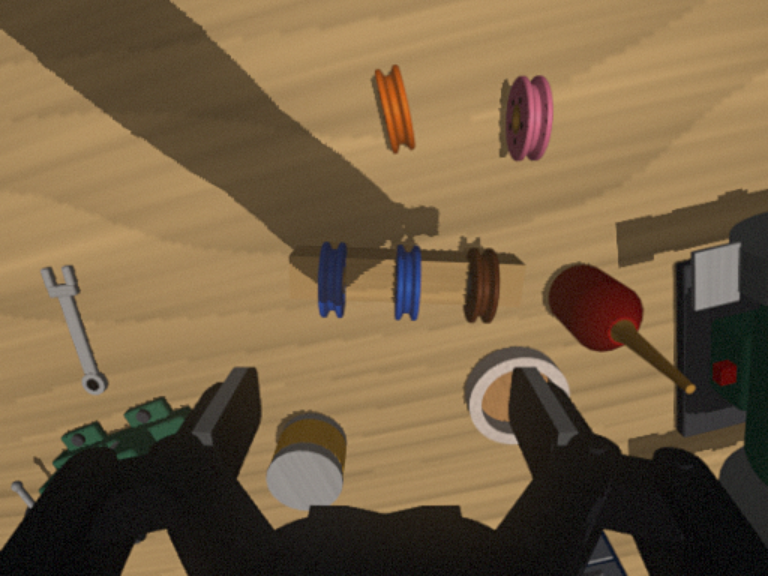

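```bash
cat > sh.py <<'E'
from h import *
import pickle,sys
def rack(g,show=True):
    P=pts(g);x,y,z=P[...,0],P[...,1],P[...,2]
    m=((x>.36)&(x<.53)&(y>.2)&(y<.42)&(z>.052)&(z<.09)).astype('uint8')
    k,l,s,ce=cv2.connectedComponentsWithStats(m)
    out=[]
    for i in range(1,k):
        if s[i,4]<100: continue
        q=P[l==i]
        c=q[:,:2].mean(0);w=np.linalg.svd(q[:,:2]-c,full_matrices=False)[2][0];w=w*np.sign(w[0]);n=np.array([-w[1],w[0]])
        t=q[q[:,2]>np.percentile(q[:,2],98)-.006]
        def mid(v):a=np.percentile(v,[2,98]);return a.mean(),a[1]-a[0]
        (a,la),(b,lb)=mid(t[:,:2]@w),mid(t[:,:2]@n)
        out.append(w*a+n*b)
        print(ce[i].round(),s[i,4],'c',out[-1].round(4),'len',round(la,4),'th',round(lb,4),'ztop',np.percentile(q[:,2],98).round(4),'ang x',np.degrees(np.arctan2(w[1],w[0])).round(1))
    return out
if __name__=='__main__':
    o=rack(pickle.load(open(sys.argv[1],'rb')))
    o=sorted(o,key=lambda c:c[1])
    for a,b in zip(o,o[1:]):d=b-a;print(np.linalg.norm(d),'rack y ang-90:',np.degrees(np.arctan2(-d[0],d[1])))
E
for f in w1 scene0 side0; do python3 sh.py $f.pkl; done
```

```text
[220. 189.] 673 c [0.4296 0.2482] len 0.0339 th 0.0177 ztop 0.0725 ang x -15.3
[272. 191.] 656 c [0.4469 0.3076] len 0.0341 th 0.0176 ztop 0.0725 ang x -16.1
[322. 193.] 756 c [0.4637 0.3661] len 0.0339 th 0.018 ztop 0.0725 ang x -17.1
0.0617907816438238 rack y ang-90: -16.282199916719318
0.06089676407735342 rack y ang-90: -15.988476097406032
[321. 222.] 115 c [0.4314 0.2486] len 0.0271 th 0.0191 ztop 0.0734 ang x -18.5
[330. 234.] 132 c [0.4501 0.3075] len 0.0313 th 0.0203 ztop 0.0732 ang x -21.0
[340. 246.] 132 c [0.4656 0.3673] len 0.0314 th 0.0193 ztop 0.0737 ang x -20.3
0.06172481145818051 rack y ang-90: -17.608326127434555
0.06178546559094033 rack y ang-90: -14.56143137798393
[213. 141.] 104 c [0.465  0.3639] len 0.0253 th 0.0232 ztop 0.0782 ang x -13.9
[213. 153.] 101 c [0.4448 0.3026] len 0.0257 th 0.0237 ztop 0.076 ang x -16.5
[213. 164.] 103 c [0.4287 0.245 ] len 0.0323 th 0.0194 ztop 0.0751 ang x -13.7
0.05976382208005634 rack y ang-90: -15.573220885317916
0.0645752770289899 rack y ang-90: -18.20177882700494
```

apply_moves(
  targets=[
    [[0.3,-0.85,0.15,0,1],[0.3,-0.85,0.15,0,1],[0.3,-0.85,0.15,0,1],[0.3,-0.85,0.15,0,1],[0.3,-0.85,0.15,0,1],[0.3,-0.85,0,0,1],[0.3,-0.85,0,0,1],[0,0,0,0,1]],
  ],
)

```text
clock: 1.78
eef_pos: [0.4919, 0.0571, 0.2983]
tool_rot: [0.118, 0.993, -0.001, 0.001]
ft_force: [0.1, 1.2, -0.0]
grip_width: 0.0854
grasp_force: 0.0
```

```bash
python3 - <<'E'
from h import *
import pickle
o=get_obs();print(o['clock'],o['eef_pos'],o['joint_vel'].round(3) if hasattr(o['joint_vel'],'round') else o['joint_vel'])
g=grab('wrist');pickle.dump(g,open('w2.pkl','wb'));cv2.imwrite('pics/w2.png',cv2.resize(g['im'],None,fx=1.5,fy=1.5))
P=pts(g);x,y,z=P[...,0],P[...,1],P[...,2]
for lo,hi in((.13,.15),(.1,.13),(.04,.07)):
    m=((x>.48)&(x<.72)&(y>-.13)&(y<.13)&(z>lo)&(z<hi)).astype('uint8')
    k,l,s,ce=cv2.connectedComponentsWithStats(m)
    for i in range(1,k):
        if s[i,4]<40: continue
        q=P[l==i];print(lo,s[i,4],ce[i].round(),q.mean(0).round(4),q.min(0).round(3),q.max(0).round(3))
E
```

```text
1.7833 [0.49192596 0.05713504 0.2983308 ] [ 0.078 -0.009 -0.022  0.013  0.068  0.078]
0.13 167 [226. 267.] [ 0.5909 -0.0021  0.1362] [ 0.576 -0.007  0.13 ] [0.609 0.003 0.141]
0.13 182 [205. 274.] [ 0.5949 -0.0288  0.1362] [ 0.58  -0.034  0.13 ] [ 0.614 -0.024  0.141]
0.13 168 [184. 282.] [ 0.5998 -0.0554  0.1363] [ 0.585 -0.061  0.13 ] [ 0.617 -0.051  0.141]
0.1 343 [228. 254.] [ 0.5883 -0.0016  0.1131] [ 0.564 -0.009  0.1  ] [0.62  0.007 0.13 ]
0.1 378 [208. 263.] [ 0.5938 -0.0282  0.1135] [ 0.569 -0.036  0.1  ] [ 0.625 -0.022  0.13 ]
0.1 431 [188. 270.] [ 0.5983 -0.0551  0.1138] [ 0.574 -0.067  0.1  ] [ 0.63 -0.05  0.13]
0.04 1393 [234. 228.] [0.5827 0.004  0.0551] [ 0.546 -0.035  0.04 ] [0.637 0.026 0.07 ]
0.04 482 [189. 227.] [ 0.5666 -0.0579  0.0544] [ 0.554 -0.081  0.04 ] [ 0.584 -0.03   0.07 ]
0.04 120 [157. 241.] [ 0.5791 -0.1107  0.0503] [ 0.574 -0.122  0.041] [ 0.589 -0.103  0.057]
0.04 124 [175. 262.] [ 0.619  -0.0974  0.0493] [ 0.599 -0.107  0.04 ] [ 0.644 -0.09   0.057]
```

View pics/w2.png

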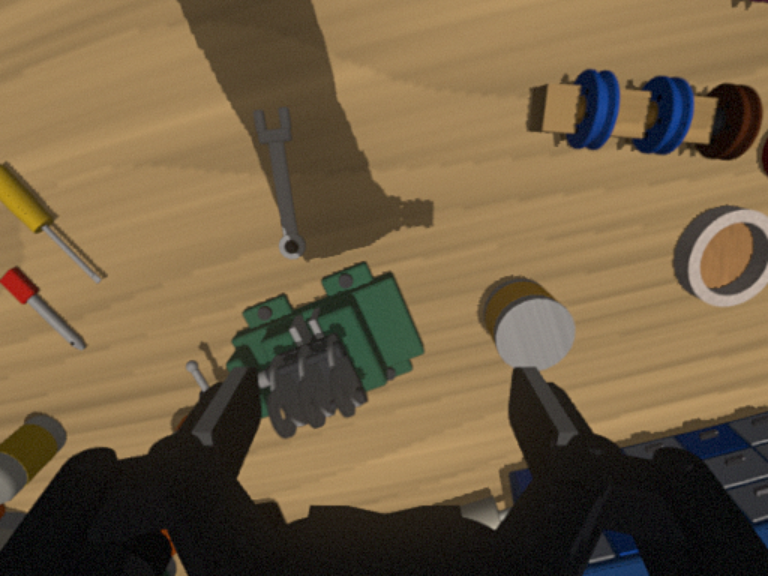

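```bash
cat > blk.py <<'E'
from h import *
import pickle,sys
from scipy.optimize import least_squares
def block(g,yaw=9.5):
    P=pts(g);x,y,z=P[...,0],P[...,1],P[...,2]
    q=P[(x>.54)&(x<.66)&(y>-.075)&(y<.02)&(z>.1)&(z<.15)]
    a=np.radians(yaw);ex=np.array([np.cos(a),np.sin(a)]);ey=np.array([-ex[1],ex[0]])
    o=np.array([.595,-.0288])
    u=(q[:,:2]-o)@ex;v=(q[:,:2]-o)@ey
    cs=[]
    for k in(-.027,0,.027):
        s=abs(v-k)<.008
        U,V,Z=u[s],v[s],q[s][:,2]
        t=Z>.128
        b=[(U[t][np.abs(U[t]-c)<.0015],V[t][np.abs(U[t]-c)<.0015],Z[t][np.abs(U[t]-c)<.0015]) for c in np.arange(-.02,.021,.003)]
        env=np.array([(np.mean(B[0]),np.percentile(B[2],97)) for B in b if len(B[0])>3])
        f=least_squares(lambda p:np.hypot(env[:,0]-p[0],env[:,1]-p[1])-.02,[0,.12],loss='soft_l1',f_scale=.001)
        tt=Z>.134
        print(k,'u fit',f.x.round(4),'rms',np.sqrt(np.mean(f.fun**2)).round(5),'v rng',np.percentile(V[tt],[3,50,97]).round(4),'slope',np.degrees(np.polyfit(U[tt],V[tt],1)[0]).round(2),'u by z',[tuple(np.percentile(U[abs(Z-c)<.003],[2,98]).round(4)) for c in(.105,.115,.125)])
        cs.append(o+ex*f.x[0]+ey*np.percentile(V[tt],[3,97]).mean())
    cs=np.array(cs);d=cs[2]-cs[0];print(cs.round(4).tolist(),'yaw',np.degrees(np.arctan2(-d[0],d[1])),'mid',cs.mean(0).round(4))
if __name__=='__main__': block(pickle.load(open(sys.argv[1],'rb')))
E
python3 blk.py w2.pkl; python3 blk.py scene0.pkl;python3 - <<'E'
from h import *
import pickle
g=pickle.load(open('w2.pkl','rb'));P=pts(g)
hsv=cv2.cvtColor(g['im'],cv2.COLOR_BGR2HSV)
m=cv2.inRange(hsv,(0,170,70),(7,255,255));m[:, 60:]=0
ys,xs=np.where(m[160:230]);q=P[160:230][m[160:230]>0];print('red',len(q),np.nanmedian(q,0).round(4),plane(g,cv2.minAreaRect(np.c_[xs,ys+160].astype('float32'))[0],.012))
x,y,z=P[...,0],P[...,1],P[...,2]
t=(y>.05)&(y<.25)&(x>.5)&(x<.68)&(z>.05)&(z<.075);q=P[t];print('tin',np.median(q,0).round(3),q.min(0).round(3),q.max(0).round(3))
g=pickle.load(open('scene0.pkl','rb'));P=pts(g);x,y,z=P[...,0],P[...,1],P[...,2]
t=(y>-.25)&(y<-.1)&(x>.6)&(x<.8)&(z>.1)&(z<.2);q=P[t];print('can',np.median(q,0).round(3),q.min(0).round(3),q.max(0).round(3))
E
```

```text
-0.027 u fit [0.0024 0.1213] rms 0.00039 v rng [-0.0299 -0.0271 -0.025 ] slope 0.28 u by z [(np.float64(-0.0247), np.float64(0.0274)), (np.float64(-0.0179), np.float64(0.0214)), (np.float64(-0.0176), np.float64(0.021))]
0 u fit [0.0025 0.1213] rms 0.00028 v rng [-0.0035 -0.0001  0.0021] slope 0.14 u by z [(np.float64(-0.0245), np.float64(0.0277)), (np.float64(-0.017), np.float64(0.0207)), (np.float64(-0.0166), np.float64(0.0207))]
0.027 u fit [0.0023 0.121 ] rms 0.00027 v rng [0.0239 0.0269 0.029 ] slope 2.06 u by z [(np.float64(-0.0236), np.float64(0.0267)), (np.float64(-0.0164), np.float64(0.0201)), (np.float64(-0.0166), np.float64(0.0215))]
[[0.6019, -0.0555], [0.5975, -0.0291], [0.5929, -0.0023]] yaw 9.638670066577273 mid [ 0.5975 -0.029 ]
-0.027 u fit [0.0002 0.1212] rms 0.0 v rng [-0.0297 -0.0275 -0.0234] slope -7.22 u by z [(np.float64(-0.0192), np.float64(0.0309)), (np.float64(-0.0031), np.float64(0.0244)), (np.float64(-0.0162), np.float64(0.0241))]
red 301 [ 0.4595 -0.3339  0.012 ] [[ 0.4600203  -0.33279394  0.012     ]]
tin [0.609 0.168 0.062] [0.576 0.132 0.05 ] [0.649 0.2
[... 465 characters left out ...]
**kwargs)
    vector_fun = VectorFunction(
        fun_wrapped,
    ...<6 lines>...
        workers=workers
    )
    self._update_fun()
    ~~~~~~~~~~~~~~~~^^
    self.f = self.fun_wrapped(xp_copy(self.x))
             ~~~~~~~~~~~~~~~~^^^^^^^^^^^^^^^^^
    return np.atleast_1d(self.fun(x))
                         ~~~~~~~~^^^
    return self.f(x, *self.args, **self.kwargs)
           ~~~~~~^^^^^^^^^^^^^^^^^^^^^^^^^^^^^^
  File "blk.py", line 17, in <lambda>
    f=least_squares(lambda p:np.hypot(env[:,0]-p[0],env[:,1]-p[1])-.02,[0,.12],loss='soft_l1',f_scale=.001)
                                      ~~~^^^^^
IndexError: too many indices for array: array is 1-dimensional, but 2 were indexed
```

apply_moves(
  targets=[
    [[-0.12,0.37,-0.3,-7.13,1],[-0.12,0.37,-0.3,-7.13,1],[-0.12,0.37,-0.3,-7.13,1],[-0.12,0.37,-0.3,-7.13,1],[-0.12,0.37,-0.3,-7.13,1],[-0.12,0.37,-0.3,-7.13,1],[-0.12,0.37,-0.3,-7.13,1],[-0.12,0.37,-0.3,-7.13,1]],
  ],
)

```text
clock: 2.5
eef_pos: [0.4507, 0.1819, 0.2018]
tool_rot: [0.577, 0.817, 0.0, -0.0]
ft_force: [1.0, -0.0, -0.9]
grip_width: 0.085
grasp_force: 0.0
```

apply_moves(
  targets=[
    [[-0.12,0.37,-0.3,-7.13,1],[-0.12,0.37,-0.3,-7.13,1],[-0.12,0.37,-0.3,-7.13,1],[-0.12,0.37,-0.3,-7.13,1],[-0.12,0.37,-0.3,-7.13,1],[0,0,0,0,1],[0,0,0,0,1],[0,0,0,0,1]],
  ],
)

```text
clock: 3.17
eef_pos: [0.4278, 0.2539, 0.1427]
tool_rot: [0.797, 0.604, 0.0, 0.0]
ft_force: [0.2, -0.7, 0.8]
grip_width: 0.0853
grasp_force: 0.0
```

```bash
cat > st.py <<'E'
from h import *
o=get_obs();M=R.from_quat(o['tool_rot']).as_matrix()
print(round(o['clock'],2),o['eef_pos'].round(4),'tooly',np.degrees(np.arctan2(M[1,1],M[0,1])).round(2),'tilt',M[:,2].round(4),'F',np.round(o['ft_force'],1),'w',round(o['grip_width'],4),round(o['grasp_force'],1),'j',np.degrees(o['joint_pos']).round(0))
E
python3 st.py; python3 - <<'E'
from h import *
import pickle
g=grab('wrist');pickle.dump(g,open('w3.pkl','wb'));cv2.imwrite('pics/w3.png',g['im'])
E
python3 sh.py w3.pkl
```

```text
3.17 [0.4278 0.2539 0.1427] tooly -15.72 tilt [ 2.e-04 -0.e+00 -1.e+00] F [ 0.2 -0.7  0.8] w 0.0853 0.0 j [ 31.  18. -11.  61.  -0. 136.]
[262.  33.] 2796 c [0.4642 0.3664] len 0.0336 th 0.0179 ztop 0.073 ang x -15.7
[262. 129.] 2071 c [0.4476 0.3072] len 0.0332 th 0.0178 ztop 0.0726 ang x -15.7
[262. 211.] 1933 c [0.4311 0.2476] len 0.0343 th 0.0176 ztop 0.0725 ang x -15.5
0.06179624148418534 rack y ang-90: -15.510543829205275
0.06155955926135759 rack y ang-90: -15.684202393108233
```

View pics/w3.png

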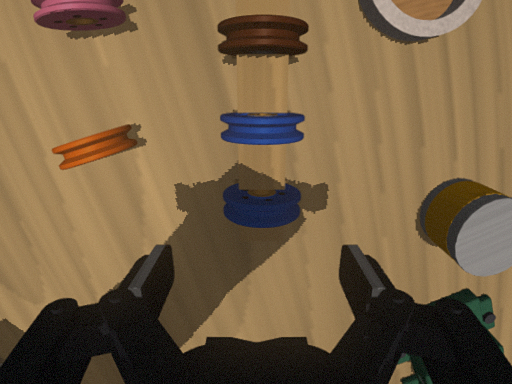

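apply_moves(
  targets=[
    [[0.07,-0.15,-0.2,0,1],[0,0,-0.5,0,1],[0,0,-0.6,0,1],[0,0,-0.6,0,1],[0,0,-0.4,0,1],[0,0,-0.22,0,1],[0,0,0,0,1],[0,0,0,0,-1]],
  ],
)

```text
clock: 3.88
eef_pos: [0.4316, 0.2465, 0.0416]
tool_rot: [0.799, 0.602, -0.0, 0.0]
ft_force: [0.3, 0.2, -0.5]
grip_width: 0.0758
grasp_force: 0.0
```

apply_moves(
  targets=[
    [[0,0,0,0,-1],[0,0,0,0,-1],[0,0,0,0,-1],[0,0,0,0,-1]],
  ],
)

```text
clock: 4.22
eef_pos: [0.4307, 0.2479, 0.0433]
tool_rot: [0.798, 0.602, 0.0, -0.001]
ft_force: [-4.4, 1.2, 5.0]
grip_width: 0.0621
grasp_force: 65.0
```

```bash
python3 st.py
```

```text
4.22 [0.4307 0.2479 0.0433] tooly -15.92 tilt [-7.0e-04  2.5e-03 -1.0e+00] F [-4.4  1.2  5. ] w 0.0621 65.0 j [ 30.  24. -18.  47.   0. 136.]
```

apply_moves(
  targets=[
    [[0,0,0.15,0,-1],[0,0,0.3,0,-1],[0,0,0.5,0,-1],[0,0,0.5,0,-1],[0,0,0.5,0,-1],[0,0,0.3,0,-1],[0,0,0,0,-1],[0,0,0,0,-1]],
  ],
)

```text
clock: 4.88
eef_pos: [0.4324, 0.2475, 0.133]
tool_rot: [0.799, 0.602, 0.002, 0.0]
ft_force: [-0.5, 0.2, -1.0]
grip_width: 0.0622
grasp_force: 66.0
```

```bash
python3 st.py; python3 - <<'E'
from h import *
import pickle
g=grab('wrist');pickle.dump(g,open('w4.pkl','wb'))
v=[g['im']]
o=get_obs()
P=pts(g)
M=R.from_quat(o['tool_rot']).as_matrix();Q=(P-o['eef_pos'])@M
x,y,z=Q[...,0],Q[...,1],Q[...,2]
hsv=cv2.cvtColor(g['im'],cv2.COLOR_BGR2HSV);b=cv2.inRange(hsv,(100,110,20),(130,255,255))>0
m=b&(abs(x)<.05)&(abs(y)<.045)&(abs(z)<.06)
q=Q[m];print(len(q),np.percentile(q,[2,50,98],axis=0).round(4).tolist())
t=q[q[:,2]<np.percentile(q[:,2],5)+.004];print('top in tool',np.percentile(t,[3,50,97],axis=0).round(4).tolist())
s=grab('scene');uv=proj(s,o['eef_pos'])[0].astype(int);c=s['im'][uv[1]-45:uv[1]+45,uv[0]-60:uv[0]+60]
s2=grab('side');uv=proj(s2,o['eef_pos'])[0].astype(int);c2=s2['im'][uv[1]-45:uv[1]+45,uv[0]-60:uv[0]+60]
cv2.imwrite('pics/g4.png',np.vstack([np.hstack([cv2.resize(a,(400,300)) for a in(c,c2)]),np.hstack([cv2.resize(g['im'],(400,300)),np.zeros((300,400,3),'uint8')])]))
E
```

```text
4.88 [0.4324 0.2475 0.133 ] tooly -15.98 tilt [ 0.0035  0.0016 -1.    ] F [-0.5  0.2 -1. ] w 0.0622 66.0 j [ 30.  18. -12.  60.  -0. 136.]
9261 [[-0.0063, -0.0271, -0.0301], [0.0075, 0.001, -0.0176], [0.01, 0.0291, 0.0262]]
top in tool [[-0.0068, -0.0137, -0.0306], [0.0053, 0.001, -0.0281], [0.0099, 0.0158, -0.0256]]
```

View pics/g4.png

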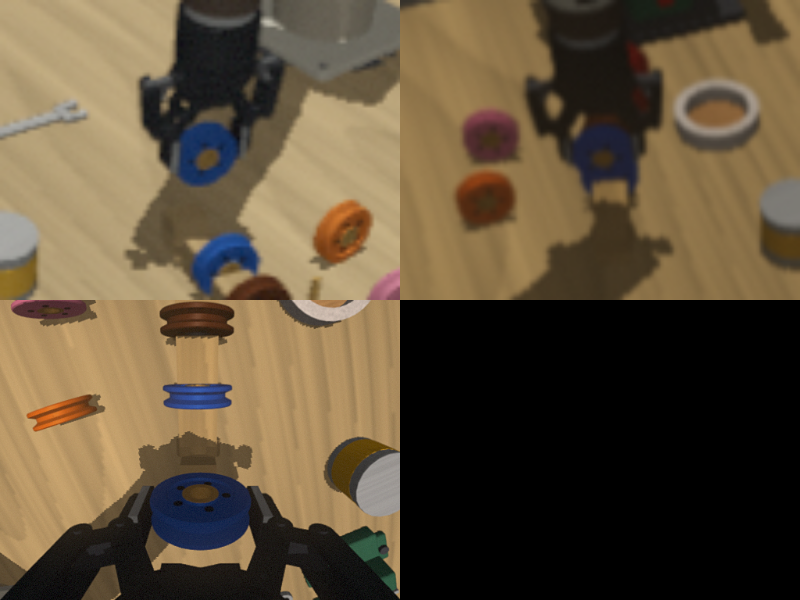

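apply_moves(
  targets=[
    [[0.4,-0.8,0.4,2.4,-1],[0.4,-0.8,0.4,2.4,-1],[0.4,-0.8,0.4,2.4,-1],[0.4,-0.8,0.4,2.4,-1],[0.4,-0.8,0.4,2.4,-1],[0.4,-0.8,0.4,2.4,-1],[0.4,-0.8,0.4,2.4,-1],[0.4,-0.8,0.15,2.4,-1]],
  ],
)

```text
clock: 5.7
eef_pos: [0.5603, -0.0108, 0.2508]
tool_rot: [0.686, 0.727, 0.001, 0.001]
ft_force: [1.1, 1.1, -1.1]
grip_width: 0.0621
grasp_force: 66.0
```

apply_moves(
  targets=[
    [[0.4,-0.8,0,2.4,-1],[0.4,-0.8,0,2.4,-1],[0.4,-0.8,0,1.6,-1],[0,0,0,0,-1],[0,0,0,0,-1],[0,0,0,0,-1]],
  ],
)

```text
clock: 6.2
eef_pos: [0.6066, -0.105, 0.2478]
tool_rot: [0.646, 0.764, -0.001, -0.002]
ft_force: [-1.2, 0.3, -1.6]
grip_width: 0.0617
grasp_force: 66.0
```

```bash
cat > hold.py <<'E'
from h import *
def held(g,o):
    P=pts(g);M=R.from_quat(o['tool_rot']).as_matrix();Q=(P-o['eef_pos'])@M
    hsv=cv2.cvtColor(g['im'],cv2.COLOR_BGR2HSV);b=cv2.inRange(hsv,(100,110,20),(130,255,255))>0
    q=Q[b&(abs(Q[...,0])<.05)&(abs(Q[...,1])<.045)&(abs(Q[...,2])<.06)]
    t=q[q[:,2]<np.percentile(q[:,2],2)+.004]
    f=q[(q[:,2]>-.02)&(abs(q[:,0]-.009)<.004)]
    for _ in range(3):
        A=np.c_[np.ones(len(f)),f[:,1:]];c=np.linalg.lstsq(A,f[:,0],rcond=None)[0];r=f[:,0]-A@c;f=f[abs(r)<.0015]
    print('held: top x rng',np.percentile(t[:,0],[2,98]).round(4),'y mid',np.percentile(t[:,1],[2,98]).mean().round(4),'ztop',np.percentile(q[:,2],1).round(4),'face x',c[0].round(4),'tilt deg z,x',np.degrees(c[1:]).round(2),len(f))
E
cat > look.py <<'E'
from h import *
import pickle,sys
from hold import held
from blk import block
o=get_obs();g=grab('wrist');pickle.dump(g,open(sys.argv[1]+'.pkl','wb'));cv2.imwrite(f'pics/{sys.argv[1]}.png',g['im'])
if 'h' in sys.argv[2]:held(g,o)
if 'b' in sys.argv[2]:block(g)
E
python3 st.py; python3 look.py w5 hb
```

```text
6.2 [ 0.6066 -0.105   0.2478] tooly 9.58 tilt [-3.2e-03  9.0e-04 -1.0e+00] F [-1.2  0.3 -1.6] w 0.0617 66.0 j [-10.  27.  20.  83.   0.  71.]
held: top x rng [-0.0079  0.0092] y mid 0.0004 ztop -0.0292 face x 0.0078 tilt deg z,x [ 0.13 -0.25] 3705
-0.027 u fit [0.0028 0.1217] rms 0.00022 v rng [-0.0303 -0.0277 -0.0254] slope -0.4 u by z [(np.float64(-0.0244), np.float64(0.0287)), (np.float64(-0.0154), np.float64(0.0201)), (np.float64(-0.0166), np.float64(0.0223))]
0 u fit [0.0027 0.1219] rms 0.00024 v rng [-0.0039 -0.0016  0.0013] slope -1.59 u by z [(np.float64(-0.0246), np.float64(0.0297)), (np.float64(0.0047), np.float64(0.0222)), (np.float64(-0.0161), np.float64(0.0214))]
0.027 u fit [0.003  0.1218] rms 0.00022 v rng [0.0232 0.0256 0.0283] slope -0.27 u by z [(np.float64(-0.0241), np.float64(0.0301)), (np.float64(-0.0149), np.float64(0.0222)), (np.float64(-0.016), np.float64(0.0224))]
[[0.6023, -0.0558], [0.5979, -0.0296], [0.5937, -0.0029]] yaw 9.294169007551734 mid [ 0.598  -0.0295]
```

apply_moves(
  targets=[
    [[-0.05,0.5,-0.1,0,-1],[-0.06,0.55,-0.3,0,-1],[-0.06,0.5,-0.5,0,-1],[0,0,-0.4,0,-1],[0,0,-0.1,0,-1],[0,0,0,0,-1],[0,0,0,0,-1]],
  ],
)

```text
clock: 6.83
eef_pos: [0.6005, -0.0425, 0.1942]
tool_rot: [0.645, 0.764, 0.0, 0.0]
ft_force: [0.3, -0.1, -0.2]
grip_width: 0.0623
grasp_force: 66.0
```

```bash
python3 st.py; python3 look.py w6 hb;python3 st.py
```

```text
6.83 [ 0.6005 -0.0425  0.1942] tooly 9.67 tilt [ 5.e-04 -2.e-04 -1.e+00] F [ 0.3 -0.1 -0.2] w 0.0623 66.0 j [-4. 27. 11. 74. -0. 76.]
held: top x rng [-0.0079  0.0092] y mid 0.0005 ztop -0.0292 face x 0.0078 tilt deg z,x [ 0.09 -0.09] 3812
6.88 [ 0.601  -0.0429  0.1948] tooly 9.64 tilt [ 1.9e-03 -2.0e-04 -1.0e+00] F [-0.1  0.8 -0.8] w 0.062 66.0 j [-4. 27. 11. 74. -0. 76.]Traceback (most recent call last):
  File "look.py", line 7, in <module>
    if 'b' in sys.argv[2]:block(g)
                          ~~~~~^^^
  File "blk.py", line 17, in block
    f=least_squares(lambda p:np.hypot(env[:,0]-p[0],env[:,1]-p[1])-.02,[0,.12],loss='soft_l1',f_scale=.001)
    return func(*args, **kwargs)
    vector_fun = VectorFunction(
        fun_wrapped,
    ...<6 lines>...
        workers=workers
    )
    self._update_fun()
    ~~~~~~~~~~~~~~~~^^
    self.f = self.fun_wrapped(xp_copy(self.x))
             ~~~~~~~~~~~~~~~~^^^^^^^^^^^^^^^^^
    return np.atleast_1d(self.fun(x))
                         ~~~~~~~~^^^
    return self.f(x, *self.args, **self.kwargs)
           ~~~~~~^^^^^^^^^^^^^^^^^^^^^^^^^^^^^^
  File "blk.py", line 17, in <lambda>
    f=least_squares(lambda p:np.hypot(env[:,0]-p[0],env[:,1]-p[1])-.02,[0,.12],loss='soft_l1',f_scale=.001)
                                      ~~~^^^^^
IndexError: too many indices for array: array is 1-dimensional, but 2 were indexed
```

View pics/w6.png

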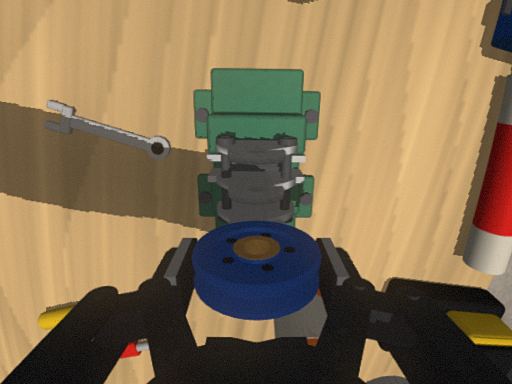

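apply_moves(
  targets=[
    [[-0.01,-0.01,-0.4,0,-1],[0,0,-0.2,0,-1],[0,0,-0.15,0,-1],[0,0,-0.15,0,-1],[0,0,-0.15,0,-1]],
  ],
)

```text
clock: 7.3
eef_pos: [0.6003, -0.0437, 0.1514]
tool_rot: [0.645, 0.764, 0.0, 0.0]
ft_force: [0.6, 0.0, -0.5]
grip_width: 0.062
grasp_force: 66.2
```

apply_moves(
  targets=[
    [[0,0,-0.2,0,-1],[0,0,-0.2,0,-1],[0,0,-0.2,0,-1],[0,0,-0.08,0,-1],[0,0,0,0,-1],[0,0,0,0,-1]],
  ],
)

```text
clock: 7.8
eef_pos: [0.6, -0.0433, 0.1241]
tool_rot: [0.645, 0.764, -0.0, -0.0]
ft_force: [-0.0, 0.4, -0.5]
grip_width: 0.0621
grasp_force: 66.2
```

apply_moves(
  targets=[
    [[0,0,-0.04,0,-1],[0,0,-0.03,0,-1],[0,0,0,0,-1],[0,0,0,0,-1]],
  ],
)

```text
clock: 8.13
eef_pos: [0.6004, -0.0434, 0.1224]
tool_rot: [0.645, 0.764, 0.0, 0.001]
ft_force: [-0.3, 0.2, 3.4]
grip_width: 0.0621
grasp_force: 66.6
```

apply_moves(
  targets=[
    [[0,0,0,0,0.2],[0,0,0,0,0.6],[0,0,0,0,1],[0,0,0,0,1],[0,0,0.3,0,1],[0,0,0.6,0,1],[0,0,0.8,0,1],[0,-0.6,0.8,0,1]],
  ],
)

```text
clock: 8.8
eef_pos: [0.5994, -0.0641, 0.2213]
tool_rot: [0.643, 0.766, -0.0, -0.002]
ft_force: [1.1, -0.0, 1.2]
grip_width: 0.0855
grasp_force: 0.0
```

apply_moves(
  targets=[
    [[0.1,-0.9,0.3,0,1],[0,0,0,0,1],[0,0,0,0,1]],
  ],
)

```text
clock: 9.05
eef_pos: [0.6047, -0.1052, 0.2344]
tool_rot: [0.646, 0.763, 0.001, 0.001]
ft_force: [0.1, -0.2, 0.2]
grip_width: 0.0852
grasp_force: 0.0
```

```bash
python3 st.py; cat > seat.py <<'E'
from h import *
import sys,pickle
o=get_obs();g=grab('wrist');pickle.dump(g,open(sys.argv[1]+'.pkl','wb'));cv2.imwrite(f'pics/{sys.argv[1]}.png',g['im'])
P=pts(g);x,y,z=P[...,0],P[...,1],P[...,2]
hsv=cv2.cvtColor(g['im'],cv2.COLOR_BGR2HSV);b=cv2.inRange(hsv,(100,110,20),(130,255,255))>0
a=np.radians(9.6);ex=np.array([np.cos(a),np.sin(a)]);ey=np.array([-ex[1],ex[0]]);m=np.array([.598,-.0293])
s=b&(z>.1)&(x>.5)&(x<.7)&(y>-.12)&(y<.06)
q=P[s];u=(q[:,:2]-m)@ex;v=(q[:,:2]-m)@ey
for lo,hi,n in((-.03,0,'minus'),(0,.03,'plus')):
    k=(v>lo)&(v<hi)&(q[:,2]>.1445)
    if k.sum()>20:print(n,k.sum(),'u',np.percentile(u[k],[2,98]).round(4),'v',np.percentile(v[k],[2,98]).round(4),'ztop',np.percentile(q[k][:,2],98).round(4),'yaw',np.degrees(np.polyfit(u[k],v[k],1)[0]).round(2))
E
python3 seat.py w7; python3 blk.py w7.pkl
```

```text
9.05 [ 0.6047 -0.1052  0.2344] tooly 9.45 tilt [ 2.5e-03 -4.0e-04 -1.0e+00] F [ 0.1 -0.2  0.2] w 0.0852 0.0 j [-10.  27.  18.  80.   0.  71.]
minus 915 u [-0.0177  0.0171] v [-0.023  -0.0056] ztop 0.1516 yaw -0.57Traceback (most recent call last):
  File "blk.py", line 22, in <module>
    if __name__=='__main__': block(pickle.load(open(sys.argv[1],'rb')))
                             ~~~~~^^^^^^^^^^^^^^^^^^^^^^^^^^^^^^^^^^^^^
  File "blk.py", line 19, in block
    print(k,'u fit',f.x.round(4),'rms',np.sqrt(np.mean(f.fun**2)).round(5),'v rng',np.percentile(V[tt],[3,50,97]).round(4),'slope',np.degrees(np.polyfit(U[tt],V[tt],1)[0]).round(2),'u by z',[tuple(np.percentile(U[abs(Z-c)<.003],[2,98]).round(4)) for c in(.105,.115,.125)])
                                                                                                                                                                                                     ~~~~~~~~~~~~~^^^^^^^^^^^^^^^^^^^^^^^^^
    return _quantile_unchecked(
        a, q, axis, out, overwrite_input, method, keepdims, weights)
    return _ureduce(a,
                    func=_quantile_ureduce_func,
    ...<5 lines>...
                    overwrite_input=overwrite_input,
                    method=method)
    r = func(a, **kwargs)
    result = _quantile(arr,
                       quantiles=q,
    ...<2 lines>...
                       out=out,
                       weights=wgt)
    slices_having_nans = np.isnan(arr[-1, ...])
                                  ~~~^^^^^^^^^
IndexError: index -1 is out of bounds for axis 0 with size 0
```

apply_moves(
  targets=[
    [[-0.33,0.86,0,-2.1,1],[-0.33,0.86,0,-2.1,1],[-0.33,0.86,0,-2.1,1],[-0.33,0.86,-0.2,-2.1,1],[-0.33,0.86,-0.3,-2.1,1],[-0.33,0.86,-0.3,-2.1,1],[-0.33,0.86,-0.3,-2.1,1],[-0.33,0.86,-0.3,-2.1,1]],
  ],
)

```text
clock: 9.77
eef_pos: [0.496, 0.1739, 0.1757]
tool_rot: [0.75, 0.661, -0.001, -0.001]
ft_force: [0.3, -0.1, 1.3]
grip_width: 0.0853
grasp_force: 0.0
```

apply_moves(
  targets=[
    [[-0.33,0.86,-0.3,-2.1,1],[-0.33,0.86,-0.3,-2.1,1],[-0.33,0.86,-0.3,-2.1,1],[-0.3,0.86,-0.1,-2.1,1],[0,0,0,0,1],[0,0,0,0,1]],
  ],
)

```text
clock: 10.27
eef_pos: [0.4442, 0.3112, 0.1357]
tool_rot: [0.795, 0.607, -0.002, -0.0]
ft_force: [-0.7, -0.0, -0.4]
grip_width: 0.0853
grasp_force: 0.0
```

```bash
python3 st.py; python3 look.py w8 x; python3 sh.py w8.pkl
```

```text
10.27 [0.4442 0.3112 0.1357] tooly -15.23 tilt [-0.003  -0.0021 -1.    ] F [-0.7 -0.  -0.4] w 0.0853 0.0 j [ 35.  23.  -4.  63.   0. 140.]
[263. 127.] 2214 c [0.4643 0.3669] len 0.0331 th 0.0178 ztop 0.0727 ang x -15.9
[262. 211.] 2074 c [0.4474 0.3074] len 0.0341 th 0.0175 ztop 0.0726 ang x -15.6
0.06181907242068437 rack y ang-90: -15.81432382750062
```

apply_moves(
  targets=[
    [[0.08,-0.1,-0.2,-0.5,1],[0,0,-0.5,0,1],[0,0,-0.6,0,1],[0,0,-0.5,0,1],[0,0,-0.35,0,1],[0,0,-0.2,0,1],[0,0,0,0,1],[0,0,0,0,-1]],
  ],
)

```text
clock: 10.98
eef_pos: [0.4505, 0.3044, 0.0434]
tool_rot: [0.8, 0.601, -0.0, 0.0]
ft_force: [0.4, 0.3, -0.2]
grip_width: 0.0755
grasp_force: 0.0
```

apply_moves(
  targets=[
    [[0,0,0,0,-1],[0,0,0,0,-1],[0,0,0,0,-1],[0,0,0,0,-1]],
  ],
)

```text
clock: 11.32
eef_pos: [0.4474, 0.3064, 0.0453]
tool_rot: [0.799, 0.602, -0.001, -0.003]
ft_force: [-8.5, 1.4, 8.8]
grip_width: 0.0621
grasp_force: 64.4
```

apply_moves(
  targets=[
    [[0,0,0.15,0,-1],[0,0,0.3,0,-1],[0,0,0.6,0,-1],[0,0,0.6,0,-1],[0,0,0.6,0,-1],[0,0,0.6,0,-1],[0,0,0.4,0,-1],[0,0,0,0,-1]],
  ],
)

```text
clock: 11.98
eef_pos: [0.4531, 0.307, 0.1792]
tool_rot: [0.799, 0.601, 0.005, 0.0]
ft_force: [0.6, -0.4, -0.4]
grip_width: 0.0619
grasp_force: 65.8
```

apply_moves(
  targets=[
    [[0.39,-0.88,0.2,2.9,-1],[0.39,-0.88,0.2,2.9,-1],[0.39,-0.88,0.2,2.9,-1],[0.39,-0.88,0.2,2.9,-1],[0.39,-0.88,0,2.9,-1],[0.39,-0.88,0,2.9,-1],[0.39,-0.88,0,2.9,-1],[0.39,-0.88,0,2.9,-1]],
  ],
)

```text
clock: 12.65
eef_pos: [0.5752, 0.0217, 0.2051]
tool_rot: [0.661, 0.75, -0.0, 0.0]
ft_force: [1.2, 0.2, -0.1]
grip_width: 0.0619
grasp_force: 65.8
```

apply_moves(
  targets=[
    [[0.39,-0.88,0,2.4,-1],[0,-0.15,-0.2,0,-1],[0,0,-0.2,0,-1],[0,0,0,0,-1],[0,0,0,0,-1],[0,0,0,0,-1]],
  ],
)

```text
clock: 13.15
eef_pos: [0.5899, -0.0158, 0.1893]
tool_rot: [0.645, 0.764, -0.0, -0.0]
ft_force: [0.9, 0.1, -0.7]
grip_width: 0.0619
grasp_force: 65.8
```

```bash
python3 st.py; python3 look.py w9 h; python3 st.py
```

```text
13.15 [ 0.5899 -0.0158  0.1893] tooly 9.65 tilt [-8.e-04  3.e-04 -1.e+00] F [ 0.9  0.1 -0.7] w 0.0619 65.8 j [-2. 26.  9. 73.  0. 79.]
held: top x rng [-0.0066  0.0105] y mid 0.0003 ztop -0.0272 face x 0.0091 tilt deg z,x [ 0.12 -0.23] 4013
13.2 [ 0.5902 -0.0158  0.1897] tooly 9.66 tilt [ 1.e-04  2.e-04 -1.e+00] F [ 0.6 -0.6 -0.8] w 0.0621 65.8 j [-2. 26.  9. 73.  0. 79.]
```

apply_moves(
  targets=[
    [[0.14,-0.04,0,0,-1],[0,0,0,0,-1],[0,0,0,0,-1]],
  ],
)

```text
clock: 13.45
eef_pos: [0.5966, -0.0184, 0.1899]
tool_rot: [0.646, 0.764, 0.0, 0.0]
ft_force: [-0.3, 0.1, -1.1]
grip_width: 0.062
grasp_force: 65.8
```

```bash
python3 st.py
```

```text
13.45 [ 0.5966 -0.0184  0.1899] tooly 9.59 tilt [ 1.1e-03 -1.0e-04 -1.0e+00] F [-0.3  0.1 -1.1] w 0.062 65.8 j [-2. 26. 10. 73. -0. 79.]
```

Shift y +0.6 mm, and lower.

apply_moves(
  targets=[
    [[-0.01,0.015,-0.3,0,-1],[0,0,-0.15,0,-1],[0,0,-0.15,0,-1],[0,0,-0.15,0,-1],[0,0,-0.15,0,-1],[0,0,0,0,-1]],
  ],
)

```text
clock: 13.95
eef_pos: [0.5947, -0.0184, 0.1519]
tool_rot: [0.646, 0.763, -0.001, -0.001]
ft_force: [-0.3, 1.3, -1.8]
grip_width: 0.0621
grasp_force: 65.8
```

apply_moves(
  targets=[
    [[0.01,0,-0.2,0,-1],[0,0,-0.2,0,-1],[0,0,-0.18,0,-1],[0,0,0,0,-1],[0,0,0,0,-1]],
  ],
)

```text
clock: 14.37
eef_pos: [0.5955, -0.0184, 0.1294]
tool_rot: [0.646, 0.763, -0.001, -0.001]
ft_force: [0.1, -0.5, -1.4]
grip_width: 0.0619
grasp_force: 65.8
```

apply_moves(
  targets=[
    [[0.01,0,-0.06,0,-1],[0,0,-0.05,0,-1],[0,0,0,0,-1],[0,0,0,0,-1]],
  ],
)

```text
clock: 14.7
eef_pos: [0.5965, -0.0184, 0.126]
tool_rot: [0.646, 0.763, 0.0, 0.0]
ft_force: [-0.2, 0.3, 0.1]
grip_width: 0.0622
grasp_force: 65.8
```

apply_moves(
  targets=[
    [[0,0,-0.04,0,-1],[0,0,0,0,-1],[0,0,0,0,0.2],[0,0,0,0,0.6],[0,0,0,0,1],[0,0,0,0,1],[0,0,0.3,0,1],[0,0,0.6,0,1]],
  ],
)

```text
clock: 15.37
eef_pos: [0.5941, -0.0183, 0.1572]
tool_rot: [0.646, 0.763, -0.002, -0.003]
ft_force: [-0.3, -0.6, -0.2]
grip_width: 0.0855
grasp_force: 0.0
```

apply_moves(
  targets=[
    [[0,0,0.9,0,1],[0,-0.7,0.7,0,1],[0.1,-0.9,0.3,0,1],[0.1,-0.6,0,0,1],[0,0,0,0,1],[0,0,0,0,1]],
  ],
)

```text
clock: 15.87
eef_pos: [0.6045, -0.1077, 0.2363]
tool_rot: [0.647, 0.763, 0.0, 0.0]
ft_force: [0.2, 0.6, -0.2]
grip_width: 0.0854
grasp_force: 0.0
```

```bash
python3 st.py; python3 seat.py w10
cat > pin.py <<'E'
from h import *
import pickle,sys
g=pickle.load(open(sys.argv[1],'rb'));P=pts(g);x,y,z=P[...,0],P[...,1],P[...,2]
hsv=cv2.cvtColor(g['im'],cv2.COLOR_BGR2HSV);r=cv2.inRange(hsv,(0,150,50),(8,255,255))|cv2.inRange(hsv,(172,150,50),(180,255,255))
m=r*((x>.4)&(x<.53)&(y>-.40)&(y<-.28)&(z<.03)).astype('uint8')
# handle top: cast red contour to z=.012
m=cv2.morphologyEx(m,cv2.MORPH_CLOSE,np.ones((3,3)));k,l,s,ce=cv2.connectedComponentsWithStats(m);i=1+s[1:,4].argmax()
ys,xs=np.where(l==i);q=P[l==i];q=q[q[:,2]>.009]
rect=cv2.minAreaRect((q[:,:2]*1000).astype('float32'));print('handle',ce[i].round(),len(q),rect,'z',np.median(q[:,2]).round(4))
# shank: low points near, non red, z in .006-.02, within 100 mm ahead
c=np.array(rect[0])/1000
d=np.hypot(x-c[0],y-c[1]);sh=P[(z>.0075)&(z<.02)&(d>.024)&(d<.1)&(r==0)]
a0=np.radians(float(sys.argv[2]));w=np.array([np.cos(a0),np.sin(a0)]);n=np.array([-w[1],w[0]])
for _ in range(4):
    t=(sh[:,:2]-c)@w;v=(sh[:,:2]-c)@n;k=(t>.024)&(t<.09)&(abs(v)<.012)
    pf=np.polyfit(t[k],v[k],1);ang=np.arctan2(w[1],w[0])+np.arctan(pf[0]);w=np.array([np.cos(ang),np.sin(ang)]);n=np.array([-w[1],w[0]])
t=(sh[:,:2]-c)@w;v=(sh[:,:2]-c)@n;k=(t>.02)&(abs(v)<.009)
print('shank n',k.sum(),'ang',np.degrees(ang).round(2),'offset',np.median(v[k]).round(4),'t max',np.percentile(t[k],99).round(4),'z',np.percentile(sh[k][:,2],[50,98]).round(4))
E
python3 pin.py w2.pkl 35
```

```text
15.87 [ 0.6045 -0.1077  0.2363] tooly 9.38 tilt [ 3.e-04  3.e-04 -1.e+00] F [ 0.2  0.6 -0.2] w 0.0854 0.0 j [-10.  27.  18.  81.   0.  71.]
minus 941 u [-0.0178  0.0174] v [-0.0231 -0.006 ] ztop 0.1516 yaw 0.25
plus 1025 u [-0.0179  0.0178] v [0.0035 0.0205] ztop 0.1519 yaw -0.22
handle [ 12. 190.] 274 ((460.9270935058594, -336.1042785644531), (35.558021545410156, 23.905853271484375), 26.192655563354492) z 0.0121
shank n 274 ang 24.91 offset 0.0013 t max 0.0919 z [0.0111 0.0134]
```

apply_moves(
  targets=[
    [[-0.124,-0.32,0,7.07,1],[-0.124,-0.32,0,7.07,1],[-0.124,-0.32,0,7.07,1],[-0.124,-0.32,0,7.07,1],[-0.124,-0.32,0,7.07,1],[-0.124,-0.32,0,7.07,1],[-0.124,-0.32,0,7.07,1],[-0.124,-0.32,0,7.07,1]],
  ],
)

```text
clock: 16.58
eef_pos: [0.5644, -0.2076, 0.2356]
tool_rot: [0.203, 0.979, 0.0, -0.001]
ft_force: [0.2, 0.5, 0.4]
grip_width: 0.0856
grasp_force: 0.0
```

apply_moves(
  targets=[
    [[-0.124,-0.32,0,7.07,1],[-0.124,-0.32,0,7.07,0.5],[-0.124,-0.32,0,7.07,0],[-0.124,-0.32,0,7.07,0],[-0.124,-0.32,0,7.07,0],[-0.124,-0.32,0,7.07,0],[-0.124,-0.32,0,7.07,0],[0,0,0,0,0]],
  ],
)

```text
clock: 17.25
eef_pos: [0.5293, -0.2989, 0.2356]
tool_rot: [-0.222, 0.975, 0.0, -0.001]
ft_force: [0.0, -0.1, 0.0]
grip_width: 0.0428
grasp_force: 0.0
```

```bash
python3 st.py; python3 look.py w11 x; python3 pin.py w11.pkl 25.5; cat >> pin.py <<'E'
t=(x-c[0])*w[0]+(y-c[1])*w[1];v=(x-c[0])*n[0]+(y-c[1])*n[1]
k=(z>.004)&(abs(t)<.03)&(abs(v)>.016)&(abs(v)<.08);
for s in(1,-1):
    kk=k&(v*s>0);print('obst side',s,kk.sum(),np.percentile(abs(v[kk]),2).round(3) if kk.sum()>15 else None)
E
python3 pin.py w11.pkl 25.5|tail -2
```

```text
17.25 [ 0.5293 -0.2989  0.2356] tooly 115.67 tilt [-1.5e-03  1.0e-04 -1.0e+00] F [ 0.  -0.1  0. ] w 0.0428 0.0 j [-29.  27.  17.  80.  -0. -55.]
handle [251.  94.] 629 ((460.5825500488281, -337.36077880859375), (34.410282135009766, 22.051301956176758), 25.697532653808594) z 0.0124
shank n 519 ang 24.62 offset 0.0004 t max 0.092 z [0.0114 0.0136]
obst side 1 261 0.069
obst side -1 0 None
```

View pics/w11.png

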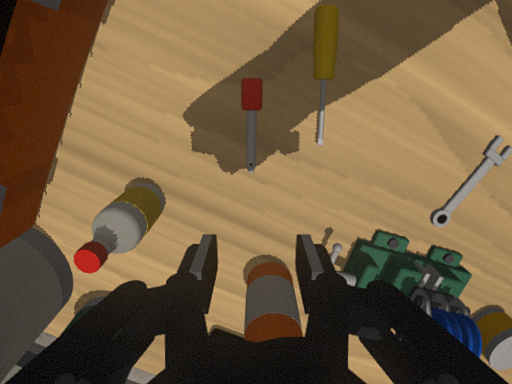

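apply_moves(
  targets=[
    [[-0.6,-0.33,-0.4,-0.3,0],[-0.6,-0.33,-0.6,0,0],[-0.58,-0.32,-0.7,0,0],[0,0,-0.9,0,0],[0,0,-0.9,0,0],[0,0,0,0,0],[0,0,0,0,0]],
  ],
)

```text
clock: 17.88
eef_pos: [0.4578, -0.3352, 0.0946]
tool_rot: [-0.219, 0.976, 0.002, -0.002]
ft_force: [0.5, -0.6, -0.1]
grip_width: 0.0427
grasp_force: 0.0
```

```bash
python3 st.py
```

```text
17.88 [ 0.4578 -0.3352  0.0946] tooly 115.26 tilt [-0.0046  0.0039 -1.    ] F [ 0.5 -0.6 -0.1] w 0.0427 0.0 j [-36.  28.  -3.  59.   0. -61.]
```

apply_moves(
  targets=[
    [[0,-0.07,-0.5,0,0],[0,0,-0.5,0,0],[0,0,-0.4,0,0],[0,0,-0.25,0,0],[0,0,-0.15,0,0],[0,0,0,0,0],[0,0,0,0,0]],
  ],
)

```text
clock: 18.47
eef_pos: [0.46, -0.3407, 0.0256]
tool_rot: [-0.219, 0.976, -0.001, 0.001]
ft_force: [0.3, 0.3, -0.2]
grip_width: 0.0431
grasp_force: 0.0
```

```bash
python3 st.py
```

```text
18.47 [ 0.46   -0.3407  0.0256] tooly 115.29 tilt [ 0.0016 -0.0011 -1.    ] F [ 0.3  0.3 -0.2] w 0.0431 0.0 j [-37.  32.  -7.  50.   0. -62.]
```

apply_moves(
  targets=[
    [[-0.03,0.07,-0.07,0,0],[0,0,-0.07,0,0],[0,0,0,0,0],[0,0,0,0,-0.3],[0,0,0,0,-1],[0,0,0,0,-1],[0,0,0,0,-1],[0,0,0,0,-1]],
  ],
)

```text
clock: 19.13
eef_pos: [0.458, -0.3379, 0.0193]
tool_rot: [-0.219, 0.976, -0.0, 0.0]
ft_force: [-1.7, 0.0, 3.8]
grip_width: 0.0221
grasp_force: 60.1
```

```bash
python3 st.py
```

```text
19.13 [ 0.458  -0.3379  0.0193] tooly 115.27 tilt [ 8.e-04 -7.e-04 -1.e+00] F [-1.7  0.   3.8] w 0.0221 60.1 j [-36.  33.  -8.  49.  -0. -62.]
```

apply_moves(
  targets=[
    [[0,0,0.2,0,-1],[0,0,0.6,0,-1],[0,0,0.9,0,-1],[0,0,0.95,0,-1],[0,0,0.95,0,-1],[0,0,0.95,0,-1],[0,0,0.9,0,-1],[0.1,0.5,0,-7.05,-1]],
  ],
)

```text
clock: 19.8
eef_pos: [0.4643, -0.322, 0.2454]
tool_rot: [-0.156, 0.988, -0.006, 0.005]
ft_force: [2.7, -1.0, -0.5]
grip_width: 0.0221
grasp_force: 59.5
```

apply_moves(
  targets=[
    [[0.2,0.78,0,-7.05,-1],[0.2,0.78,0,-7.05,-1],[0.2,0.78,0,-7.05,-1],[0.2,0.78,0,-7.05,-1],[0.2,0.78,0,-7.05,-1],[0.2,0.78,0,-7.05,-1],[0.2,0.78,0,-7.05,-1],[0.2,0.78,0,-7.05,-1]],
  ],
)

```text
clock: 20.47
eef_pos: [0.5252, -0.0668, 0.2366]
tool_rot: [0.329, 0.944, -0.0, -0.0]
ft_force: [0.5, -0.4, -1.2]
grip_width: 0.0224
grasp_force: 59.5
```

apply_moves(
  targets=[
    [[0.2,0.78,0,-7.05,-1],[0.2,0.78,0,-7.05,-1],[0.2,0.78,0,-7.05,-1],[0.2,0.78,0,-7.05,-1],[0.2,0.78,0,-7.05,-1],[0.2,0.7,0,-7.05,-1],[0,0,0,0,-1],[0,0,0,0,-1]],
  ],
)

```text
clock: 21.13
eef_pos: [0.5732, 0.1172, 0.236]
tool_rot: [0.644, 0.765, -0.001, -0.0]
ft_force: [0.3, -0.3, -1.3]
grip_width: 0.0225
grasp_force: 59.5
```

```bash
python3 st.py
```

```text
21.13 [0.5732 0.1172 0.236 ] tooly 9.87 tilt [-1.6e-03 -4.0e-04 -1.0e+00] F [ 0.3 -0.3 -1.3] w 0.0225 59.5 j [12. 24. 13. 79. -0. 92.]
```

apply_moves(
  targets=[
    [[0,0,-0.5,-0.25,-1],[0,0,-0.7,0,-1],[0,0,-0.7,0,-1],[0,0,-0.5,0,-1],[0,0,-0.17,0,-1],[0,0,0,0,-1],[0,0,0,0,-1],[0,0,0,0,-1]],
  ],
)

```text
clock: 21.8
eef_pos: [0.5748, 0.1153, 0.1358]
tool_rot: [0.647, 0.762, 0.001, 0.001]
ft_force: [0.7, 0.0, -0.9]
grip_width: 0.0221
grasp_force: 59.5
```

```bash
cat > pm.py <<'E'
from h import *
import sys
o=get_obs();M=R.from_quat(o['tool_rot']).as_matrix();T=o['eef_pos']
a=np.radians(9.6);ex=np.array([np.cos(a),np.sin(a),0]);ey=np.array([-ex[1],ex[0],0]);m=np.array([.598,-.0293,.12])
print('TCP in block',((T-m)@ex).round(4),((T-m)@ey).round(4),(T[2]-.12).round(4))
vs=[]
for n in('scene','side','wrist'):
    g=grab(n);P=pts(g);r=P-m;u,v,w=r@ex,r@ey,r[...,2]
    hd=cv2.cvtColor(g['im'],cv2.COLOR_BGR2HSV);red=(cv2.inRange(hd,(0,150,40),(8,255,255))|cv2.inRange(hd,(172,150,40),(180,255,255)))>0
    vt=(T-m)@ey
    k=(abs(u)<.02)&(abs(w)<.02)&(v>max(.035,vt-.1))&(v<vt-.025)&~red
    for nm,kk in(('shank',k),('red',red&(abs(u)<.03)&(abs(w)<.03)&(v>0))):
        if kk.sum()<8: print(n,nm,kk.sum());continue
        U,V,W=u[kk],v[kk],w[kk]
        # per-v-bin: mean u, top w
        b=[(V[j].mean(),np.percentile(U[j],[10,90]).mean(),np.percentile(W[j],90)) for c in np.arange(0,.2,.008) for j in[abs(V-c)<.004] if j.sum()>4]
        print(n,nm,kk.sum(),'v',np.percentile(V,[1,99]).round(4),'bins v,u,wtop',np.round(b,4)[:9].tolist())
    uv=proj(g,m+ey*.05)[0].astype(int);h=50 if n!='wrist' else 150
    y0,x0=max(0,uv[1]-h),max(0,uv[0]-h*4//3);c=g['im'][y0:y0+2*h,x0:x0+h*8//3];vs.append(cv2.resize(c,(400,300)))
vs.append(vs[0]*0)
cv2.imwrite(f'pics/{sys.argv[1]}.png',np.vstack([np.hstack(vs[:2]),np.hstack(vs[2:])]))
E
python3 st.py; python3 pm.py p1
```

```text
21.8 [0.5748 0.1153 0.1358] tooly 9.36 tilt [ 3.1e-03  6.0e-04 -1.0e+00] F [ 0.7  0.  -0.9] w 0.0221 59.5 j [11. 27.  3. 65. -0. 92.]
TCP in block 0.0012 0.1464 0.0158
scene shank 41 v [0.0545 0.1158] bins v,u,wtop [[0.0641, 0.0043, 0.0101], [0.0784, 0.0039, 0.0105], [0.0888, 0.0057, 0.0083], [0.105, 0.007, 0.0074]]
scene red 28 v [0.1418 0.1631] bins v,u,wtop [[0.145, -0.0063, 0.01], [0.1534, -0.0019, 0.0106], [0.1595, 0.0042, 0.0097]]
side shank 66 v [0.0499 0.1193] bins v,u,wtop [[0.0568, -0.0008, 0.0103], [0.064, -0.003, 0.0103], [0.0707, -0.0006, 0.0112], [0.0803, -0.0018, 0.0115], [0.0892, -0.0021, 0.0118], [0.0969, -0.0027, 0.0105], [0.1042, 0.0002, 0.0117], [0.112, -0.0007, 0.0122]]
side red 36 v [0.1264 0.4941] bins v,u,wtop [[0.1297, 0.0001, 0.0129], [0.1369, 0.0017, 0.0131], [0.1442, 0.004, 0.0112], [0.1518, 0.0074, 0.012]]
wrist shank 887 v [0.087  0.1211] bins v,u,wtop [[0.0897, 0.0003, 0.009], [0.0959, 0.0006, 0.009], [0.1041, 0.0007, 0.0092], [0.1121, 0.001, 0.0093], [0.1188, 0.0016, 0.0092]]
wrist red 2747 v [0.128  0.1624] bins v,u,wtop [[0.1298, 0.0014, 0.0094], [0.136, 0.0017, 0.0097], [0.144, 0.0017, 0.0098], [0.1521, 0.0017, 0.0098], [0.1601, 0.0019, 0.0095]]
```

View pics/p1.png

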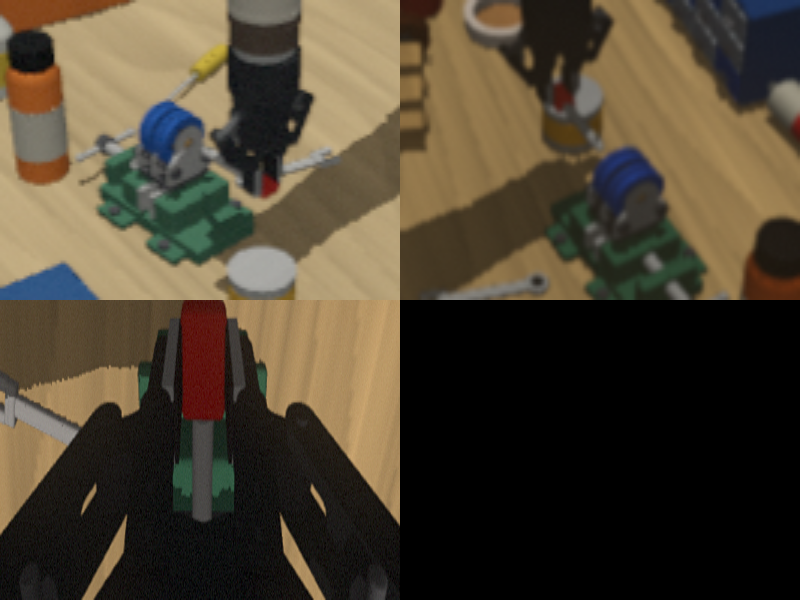

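```bash
cat > pf.py <<'E'
from h import *
a=np.radians(9.6);ex=np.array([np.cos(a),np.sin(a),0]);ey=np.array([-ex[1],ex[0],0]);m=np.array([.598,-.0293,.12])
def one():
    o=get_obs();T=o['eef_pos'];M=R.from_quat(o['tool_rot']).as_matrix();g=grab('wrist');P=pts(g)
    r=P-m;u,v,w=r@ex,r@ey,r[...,2];t=(T-m);tu,tv=t@ex,t@ey
    du,dv,dw=u-tu,v-tv,r[...,2]-t[2]
    hd=cv2.cvtColor(g['im'],cv2.COLOR_BGR2HSV);red=(cv2.inRange(hd,(0,150,40),(8,255,255))|cv2.inRange(hd,(172,150,40),(180,255,255)))>0
    L=[]
    for row in range(0,384):
        for nm,k in(('s',(abs(du[row])<.01)&(dw[row]>-.02)&(dw[row]<0)&(dv[row]<-.024)&(dv[row]>-.08)&~red[row]),('h',red[row]&(abs(du[row])<.02)&(abs(dv[row])<.013))):
            c=np.where(k)[0]
            if len(c)<8 or c[-1]-c[0]>len(c)+2:continue
            top=np.median(dw[row][c]) if nm=='h' else np.percentile(dw[row][c],90)
            zz=T[2]+(top if nm=='h' else top-.003)
            q=plane(g,[[c[0],row],[c[-1],row]],zz)-T
            L.append((nm=='h',(q@ey).mean(),(q@ex).mean(),top,abs(np.diff(q@ex)[0])))
    L=np.array(L)
    tl=np.degrees(np.arctan2(M[1,1],M[0,1]))
    for h in(0,1):
        q=L[L[:,0]==h];pu=np.polyfit(q[:,1],q[:,2],1);pw=np.polyfit(q[:,1],q[:,3],1)
        print('hs'[1-h],len(q),'dv',q[:,1].min().round(3),q[:,1].max().round(3),'width',np.median(q[:,4]).round(4),'u0',pu[1].round(4),'slope deg',np.degrees(pu[0]).round(2),'u@mid',np.polyval(pu,q[:,1].mean()).round(4),'w top',pw[1].round(4),np.degrees(pw[0]).round(2))
    print('TCP',tu.round(4),tv.round(4),t[2].round(4),'tooly',tl.round(2))
one();one()
E
python3 pf.py
```

```text
s 47 dv -0.061 -0.027 width 0.0107 u0 0.0007 slope deg 1.51 u@mid -0.0004 w top -0.0066 0.25
h 41 dv -0.012 0.012 width 0.0219 u0 0.0005 slope deg 0.26 u@mid 0.0005 w top -0.0068 0.19
TCP 0.0011 0.1468 0.0157 tooly 9.39
s 47 dv -0.061 -0.027 width 0.0107 u0 0.0007 slope deg 1.52 u@mid -0.0004 w top -0.0067 0.02
h 41 dv -0.012 0.012 width 0.022 u0 0.0005 slope deg 0.35 u@mid 0.0005 w top -0.0068 -0.01
TCP 0.0009 0.1468 0.0154 tooly 9.39
```

apply_moves(
  targets=[
    [[-0.03,0,-0.07,0.3,-1],[0,0,0,0,-1],[0.033,-0.197,0,0,-1],[0.033,-0.197,0,0,-1],[0.025,-0.148,0,0,-1],[0,0,0,0,-1],[0,0,0,0,-1]],
  ],
)

```text
clock: 22.63
eef_pos: [0.5762, 0.0931, 0.1311]
tool_rot: [0.645, 0.764, 0.0, -0.0]
ft_force: [0.0, 0.6, -1.9]
grip_width: 0.0223
grasp_force: 59.5
```

```bash
python3 pf.py; python3 st.py
```

```text
s 47 dv -0.061 -0.027 width 0.0107 u0 0.0007 slope deg 1.3 u@mid -0.0003 w top -0.0066 0.18
h 41 dv -0.012 0.012 width 0.0219 u0 0.0005 slope deg 0.02 u@mid 0.0005 w top -0.0068 0.18
TCP -0.0011 0.1243 0.0111 tooly 9.61
s 47 dv -0.061 -0.027 width 0.0107 u0 0.0007 slope deg 1.27 u@mid -0.0003 w top -0.0063 0.62
h 41 dv -0.012 0.012 width 0.022 u0 0.0005 slope deg -0.06 u@mid 0.0005 w top -0.0068 0.09
TCP -0.0011 0.1246 0.0111 tooly 9.64
22.73 [0.576  0.0937 0.1311] tooly 9.67 tilt [-1.e-04  2.e-04 -1.e+00] F [ 0.3  0.5 -1. ] w 0.0222 59.5 j [ 9. 27.  2. 65.  0. 90.]
```

apply_moves(
  targets=[
    [[0.02,0,0.035,0,-1],[0,0,0,0,-1],[0.02,-0.118,0,0,-1],[0.02,-0.118,0,0,-1],[0.02,-0.118,0,0,-1],[0,0,0,0,-1]],
  ],
)

```text
clock: 23.23
eef_pos: [0.5795, 0.0786, 0.1326]
tool_rot: [0.645, 0.764, -0.0, 0.0]
ft_force: [0.4, 0.5, -0.9]
grip_width: 0.022
grasp_force: 59.5
```

```bash
python3 pf.py|tail -1; python3 st.py
```

```text
TCP -0.0002 0.1098 0.0126 tooly 9.63
23.33 [0.5794 0.0792 0.1326] tooly 9.64 tilt [ 3.e-04 -2.e-04 -1.e+00] F [ 1.  -0.6 -0.4] w 0.0224 59.5 j [ 8. 27.  2. 65. -0. 88.]
```

apply_moves(
  targets=[
    [[0.02,-0.118,0,0,-1],[0.02,-0.118,0,0,-1],[0.02,-0.118,0,0,-1],[0.02,-0.118,0,0,-1],[0,0,0,0,-1]],
  ],
)

```text
clock: 23.75
eef_pos: [0.5826, 0.0597, 0.1325]
tool_rot: [0.645, 0.764, -0.0, 0.0]
ft_force: [0.5, 0.1, -1.5]
grip_width: 0.0223
grasp_force: 59.5
```

```bash
python3 pf.py|tail -1; python3 st.py
```

```text
TCP -0.0003 0.0907 0.0125 tooly 9.63
23.85 [0.5825 0.0603 0.1325] tooly 9.64 tilt [ 0.e+00 -2.e-04 -1.e+00] F [ 0.1  0.4 -0.3] w 0.0222 59.5 j [ 6. 27.  2. 65. -0. 86.]
```

apply_moves(
  targets=[
    [[0.02,-0.118,0,0,-1],[0.02,-0.118,0,0,-1],[0.02,-0.118,0,0,-1],[0.02,-0.118,0,0,-1],[0,0,0,0,-1]],
  ],
)

```text
clock: 24.27
eef_pos: [0.5857, 0.0408, 0.1324]
tool_rot: [0.645, 0.764, -0.0, 0.0]
ft_force: [-0.0, -0.7, 0.3]
grip_width: 0.0219
grasp_force: 59.5
```

```bash
python3 pf.py|tail -1; python3 st.py
```

```text
TCP -0.0004 0.0716 0.0125 tooly 9.63
24.37 [0.5856 0.0415 0.1325] tooly 9.65 tilt [-1.e-04 -0.e+00 -1.e+00] F [-0.5  0.1 -1.1] w 0.0219 59.5 j [ 4. 28.  3. 65. -0. 84.]
```

Nose at v ≈ -0.025, entering the last cheek; no force. 21 mm remain.

apply_moves(
  targets=[
    [[0.02,-0.118,0,0,-1],[0.02,-0.118,0,0,-1],[0.02,-0.118,0,0,-1],[0.01,-0.059,0,0,-1],[0,0,0,0,-1]],
  ],
)

```text
clock: 24.78
eef_pos: [0.5885, 0.0247, 0.1325]
tool_rot: [0.645, 0.764, -0.0, 0.0]
ft_force: [-0.5, -0.6, -1.1]
grip_width: 0.0224
grasp_force: 59.5
```

```bash
python3 pf.py|tail -1; python3 st.py
```

```text
TCP -0.0004 0.0551 0.0125 tooly 9.65
24.88 [0.5884 0.0252 0.1325] tooly 9.67 tilt [-1.e-04  1.e-04 -1.e+00] F [-0.2  0.7 -1.5] w 0.0221 59.5 j [ 2. 28.  3. 65.  0. 83.]
```

apply_moves(
  targets=[
    [[0.013,-0.079,0,0,-1],[0.008,-0.05,0,0,-1],[0,0,0,0,-1],[0,0,0,0,-1]],
  ],
)

```text
clock: 25.22
eef_pos: [0.5893, 0.0202, 0.1325]
tool_rot: [0.645, 0.764, -0.0, 0.0]
ft_force: [0.3, -0.3, -1.6]
grip_width: 0.0223
grasp_force: 59.5
```

```bash
python3 pf.py|tail -1
```

```text
Traceback (most recent call last):
  File "pf.py", line 23, in <module>
    one();one()
    ~~~^^
  File "pf.py", line 20, in one
    q=L[L[:,0]==h];pu=np.polyfit(q[:,1],q[:,2],1);pw=np.polyfit(q[:,1],q[:,3],1)
                      ~~~~~~~~~~^^^^^^^^^^^^^^^^^
TypeError: expected non-empty vector for x
```

apply_moves(
  targets=[
    [[0.008,-0.05,0,0,-1],[0,0,0,0,-1],[0,0,0,0,-1]],
  ],
)

```text
clock: 25.52
eef_pos: [0.5893, 0.0198, 0.1325]
tool_rot: [0.644, 0.765, 0.001, -0.001]
ft_force: [-1.4, 5.3, -0.3]
grip_width: 0.0224
grasp_force: 59.6
```

apply_moves(
  targets=[
    [[0.005,-0.025,0,0,-1],[0,0,0,0,-1],[0,0,0,0,-1]],
  ],
)

```text
clock: 25.77
eef_pos: [0.5893, 0.0197, 0.1326]
tool_rot: [0.644, 0.765, 0.002, -0.002]
ft_force: [-1.7, 7.1, -0.6]
grip_width: 0.0222
grasp_force: 59.6
```

apply_moves(
  targets=[
    [[-0.004,0.03,0,0,-1],[0,0,0,0,-0.3],[0,0,0,0,0],[0,0,0,0,0.2],[0,0,0,0,0.2],[0,0,0.3,0,0.2],[0,0,0.8,0,0.2],[0,0,0.9,0,0.2]],
  ],
)

```text
clock: 26.43
eef_pos: [0.5879, 0.0179, 0.2109]
tool_rot: [0.645, 0.764, -0.002, -0.002]
ft_force: [0.6, 0.0, 0.6]
grip_width: 0.0512
grasp_force: 0.0
```

apply_moves(
  targets=[
    [[0,0,0.5,0,0.2],[0,-0.9,0,0,0.2],[0,-0.9,0,0,0.2],[0,-0.9,0,0,0.2],[0,0,0,0,0.2],[0,0,0,0,0.2]],
  ],
)

```text
clock: 26.93
eef_pos: [0.5894, -0.0919, 0.2325]
tool_rot: [0.647, 0.763, -0.0, 0.0]
ft_force: [-1.1, 0.2, 0.4]
grip_width: 0.0512
grasp_force: 0.0
```

```bash
python3 st.py; python3 seat.py w12; python3 - <<'E'
from h import *
import pickle
g=pickle.load(open('w12.pkl','rb'));P=pts(g)
a=np.radians(9.6);ex=np.array([np.cos(a),np.sin(a),0]);ey=np.array([-ex[1],ex[0],0]);m=np.array([.598,-.0293,.12])
for n,g in(('wrist',g),('scene',grab('scene'))):
    P=pts(g);r=P-m;u,v,w=r@ex,r@ey,r[...,2]
    hd=cv2.cvtColor(g['im'],cv2.COLOR_BGR2HSV);red=(cv2.inRange(hd,(0,150,40),(8,255,255))|cv2.inRange(hd,(172,150,40),(180,255,255)))>0
    k=red&(abs(u)<.03)&(v>0)&(v<.12)&(abs(w)<.03)
    print(n,'handle',k.sum(),*[np.percentile(q[k],[2,50,98]).round(4) for q in(u,v,w)] if k.sum() else '')
    k=(abs(u)<.012)&(v<-.031)&(v>-.07)&(abs(w)<.012)
    if k.sum():print('nose',k.sum(),*[np.percentile(q[k],[2,50,98]).round(4) for q in(u,v,w)])
cv2.imwrite('pics/end.png',cv2.resize(np.hstack([grab('wrist')['im'],]),None,fx=1.2,fy=1.2))
E
```

```text
26.93 [ 0.5894 -0.0919  0.2325] tooly 9.44 tilt [ 1.e-04 -2.e-04 -1.e+00] F [-1.1  0.2  0.4] w 0.0512 0.0 j [-9. 25. 14. 79. -0. 72.]
minus 927 u [-0.0178  0.0171] v [-0.0228 -0.0055] ztop 0.1516 yaw -0.29
plus 1024 u [-0.0177  0.0178] v [0.0034 0.0203] ztop 0.1517 yaw 0.71
wrist handle 1564 [-0.0103  0.0007  0.0125] [0.0312 0.048  0.0643] [0.0015 0.0048 0.0074]
nose 156 [-0.0053 -0.0004  0.0053] [-0.0459 -0.0385 -0.0338] [0.0003 0.0035 0.0057]
scene handle 59 [-0.0068  0.0045  0.016 ] [0.0332 0.0522 0.0648] [-0.0036  0.0038  0.0091]
```

View pics/end.png

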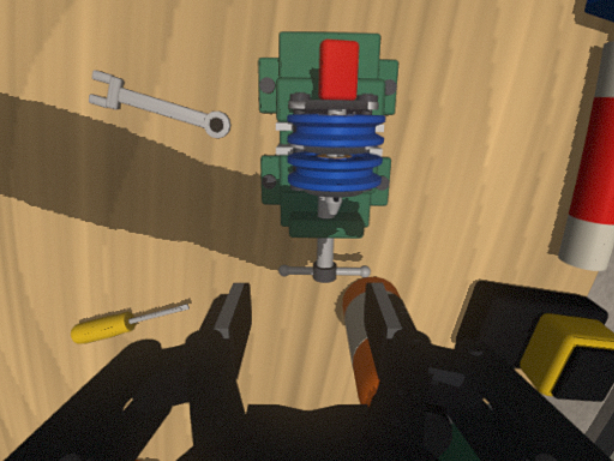

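The last picture shows both sheaves in their slots. The pin's red handle butts the block at (339,68), and its nose shows out of the far cheek at (329,205).

```bash
python3 -c "
from h import *
print(order.job_done())"
```

```text
the job is handed in; nothing more can be done
None
```

The job is handed in: both blue sheaves are seated, the pin is through all three cheeks and both sheaves with its handle against the block on the tin side, and the nose is about 16 mm out of the far face. No verdict came back, and I did not re-measure the old sheave or the bystanders at the end.

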